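# Shim the rocking laboratory balance

## Task

The laboratory balance rocks because its front-left foot hangs short of the bench. Using fingertips only, push the wooden wedge shim, thin edge first, under that foot until it is snug and takes load, without jacking the balance out of level; take the hand off the wedge, then press firmly down on the top of the balance at that corner to prove it no longer dips, and draw the hand clear. Do not pick up or lift anything, do not shove the balance along the bench, and leave the jars and other things where they stand.

Things in the scene. Friction and masses are not known exactly. Their poses are not given: they have to be found in the camera images.
- balance: White top-pan balance, loose, about 2.5 kg: housing 190 (x) x 200 (y) mm, underside 22 mm and top 65 mm above the bench; steel pan of radius 58 mm, top at 72 mm, centred 26 mm to +x. Origin at bench level under its middle; x front to rear, y to its left, z up. Stands level on three grey domed feet at (-70,-80), (70,-80), (70,80) mm; the fourth, short, hangs clear.
- short_foot: The short foot: rigid grey dome of radius 10 mm under the front-left corner, at (-70, 80) mm in the balance's frame, 25 mm inside the housing's front edge. Origin: lowest point of the dome. It hangs 4 to 7 mm above the bench, differently every time. Once the wedge bears on it, a load of 4 to 6 N on it from below starts to lift the corner.
- wedge: Light-wood wedge shim, loose, 60 g, 95 (x) x 44 (y) mm; thin edge at +x 2 mm thick, heel at -x a flat upright face 15 mm high; top one even slope. Origin: centre of underside. Starts with its thin edge 1 to 5 cm short of the short foot, pointing at it within some 15 degrees, and offset sideways by up to about 15 mm. Slides freely until the slope meets the foot.
- heel (a point): Centre of the wedge's heel face (the place to push), half-way up, 7.5 mm above the bench. The push needed rises steeply once the slope bears on the foot: about 5 to 8 N is snug. Some 5 mm of travel past first contact is still level; more jacks the corner up. Friction holds the wedge when let go.
- thin_edge (a point): Middle of the wedge's thin edge, at bench level.
- corner_top (a point): The spot to press: top face of the housing straight above the short foot, 65 mm above the bench, clear of the pan. Unshimmed, more than 4 to 5 N here makes the corner dip; shimmed, it stands firm (rigid).
- jar_near: Closed glass sample jar, radius 29 mm, 76 mm high, to the right of the wedge in front of the balance. Bystander. Origin: centre of its underside.
- jar_left: Closed glass sample jar, radius 31 mm, 80 mm high, to the left of the balance. Bystander. Origin: centre of its underside.
- jar_big: Larger closed jar with a black lid, radius 42 mm, 114 mm high, on the left of the bench. Bystander. Origin: centre of its underside.
- wash_bottle: White wash bottle with blue cap and spout, radius 32 mm, 175 mm high, on the right. Bystander. Origin: centre of its underside.
- dish: Steel dish, radius 60 mm, 35 mm high, right of the balance. Bystander. Origin: centre of its underside.
- spoon: Steel spoon lying on the left near the robot. Bystander. Origin: on the bench under its middle.
- weight: Brass check weight, radius 17 mm, 52 mm high, left near the robot. Bystander. Origin: centre of its underside.
Mind the look-alikes: they are no part of the job. Several things have the shape of the wedge; the one meant has the colours described above.

How it is judged:
By the outcome, as a careful person would: the job done as asked, in the order asked, and still so for the second after the job is handed in, with the robot touching nothing.
It also fails if it takes over 64 s, if anything falls off the work surface, if the arm or the gripper's body presses on something with over 40 N, if the wrist force passes 120 N, or if a joint passes its speed limit or range.

## Robot

A 6-joint arm with a two-finger parallel gripper is mounted at the origin on the work surface. World frame = base frame: x ahead of the robot, y to its left, z up, the work surface at z = 0. Lengths are in m, angles in rad, forces in N, time in s.
With the tool pointing down it reaches from about 0.35 to 0.775 m from the base axis. Payload 7.3 kg.
Tool frame: the origin (TCP) lies at the very end of the fingers, on their centre line; the grasp point (between the pads) lies 19 mm behind it; x points along the fingers, y is the direction in which the jaws open and shut, and the axes are right-handed (so a half turn about x gives the same grasp; the last joint's range is limited). The gripper opens to 92 mm and grips with 3 to 60 N. Pads are 19 mm wide; open, the fingers measure 130 mm over their backs; the gripper's body (75 mm by 190 mm) begins 47 mm behind the grasp point.
Start: joints at [1.127, 0.342, 1.524, -0, 1.275, -0.146], TCP at [0.154, 0.502, 0.227] pointing down, gripper open.
Joint ranges: [-2.53, 2.53], [-0.77, 2.02], [0.04, 2.7], [-1, 4.14], [0.28, 2.66], [-3.11, 3.11]. Speed limits (rad/s): [2.57, 2.57, 3.14, 3.14, 3.14, 3.14].

## Interface

Orientations are given as [roll, pitch, yaw] about the fixed x, y, z axes, in that order (R = Rz(yaw) Ry(pitch) Rx(roll)).
In Python, from cell import robot gives the robot as it stands.
- The arm moves only by the tool play_rows, never from a script. Its argument "moves" is a list that holds one entry, the list of rows, each a list of 5 numbers: the shift along the tool's x, y, z in m, then the turn about the tool's x in degrees, then the opening, from -1 (shut) to 1 (fully open), so that 0 is half open. A call has exactly 10 rows; each row shifts and turns the pose as measured when the row begins, along the tool's axes as they then stand; what a row does not reach is not made up. A row lasts 1/10 s, in which the tool goes at most 50 mm and 8.59 degrees, less where a joint would pass 70% of its speed; a pose out of reach is approached as far as the arm can. A call with a gripper value outside its range is refused whole. The fingers move at their own pace and stop on an object; "grip_force" is the grip in N (left out, the last holds). Time passes only in rows, so rows that do not move let the fingers close, or fill a call up. It gives the time, the measured TCP pose, the force and the opening at its end, in the units of the state.
- robot.observe(): the state, without advancing time (a new reading comes with each control period).
- robot.read_camera(name): name is "scene" or "top" or "wrist"; returns the picture (400x640x3 uint8, red, green, blue); there is no depth.
- robot.get_calibration(name): a dict with "mtx" (3x3 intrinsics, pixels), "view" (4x4, takes a point from world to camera coordinates). Camera axes: x right, y up, looking along -z (the intrinsics and any distortion apply to the point x, -y, -z); pixel columns grow to the right and rows downward; lengths in m; the calibration is good to about 2 mm. A picture is of the moment at which its call begins: read the wrist's pose just before it. get_calibration takes no time and is no camera call; for the wrist camera it gives the pose at the moment of the call.
- robot.hand_in(): hands the job in, once; it reports no verdict.
Trained networks look in the newest picture that a camera, given by its name, has taken for a name from the list of things; names that differ only in an ending like _2 or _b are one class to them, and where a whole thing is asked for, a point or a joint stands for the part that bears it (a point fixed in the world has none). Each returns a list of dicts, best first, with "score" (0 to 1); they miss things now and then, are a little off and sometimes report something else, mostly with a low value. They report only what shows in the picture. A call takes as long as a camera call. They do not tell look-alikes from the thing itself.
- robot.spot_in(camera, label): "point" ([column, row] in pixels, amid what is visible of it).
The state is a dict: "time": time; "qpos": joint angles; "qvel": joint speeds; "joint_efforts": joint torques, N m; "tool_pos": TCP position; "tool_rot": TCP orientation; "contact_force": force on the tool from outside, world axes, zero at the start; "torque": the same for the moment, N m; "opening": finger opening in m.
Only numpy, scipy, OpenCV 4.12 (cv2) and the standard library are available. Lean on these libraries where they do the work, as an engineer would, in place of code of your own. Each camera call takes 0.05 s, during which the arm holds its last target.

## Working session

There is one attempt and no reset: what is moved stays moved. The work goes in short steps, Python scripts to look and compute and a tool call to move; the robot and the scene stay as the last step left them, time stands still between calls to the robot, and variables do not carry over. Pictures are saved under pics/ and viewed, and the job is handed in when it is done.

Besides the shell and the picture viewer there is one more tool, called after ">>>" by a JSON object that holds its "fn" and its "kwargs". play_rows: Moves the arm, as the interface text tells. Its arguments: {"type":"object","properties":{"moves":{"type":"array"},"grip_force":{"type":"number"}},"required":["moves"]}

```bash
ls; mkdir -p pics; python3 - <<'E'
from cell import robot
import cv2
s=robot.observe()
print({k:(v if not hasattr(v,'round') else v) for k,v in s.items()})
for n in ["scene","top"]:
    im=robot.read_camera(n); cv2.imwrite(f"pics/{n}0.png",im[:,:,::-1])
    c=robot.get_calibration(n); print(n,c)
    for l in ["balance","wedge","heel","thin_edge","corner_top","short_foot","jar_near","jar_left"]:
        print(l,[(d['point'],round(d['score'],2)) for d in robot.spot_in(n,l)][:4])
E
```

```text
pics
{'time': 0.0, 'qpos': array([ 1.12698206e+00,  3.42730608e-01,  1.52501996e+00, -4.86205573e-05,
        1.27536831e+00, -1.46016137e-01]), 'qvel': array([-1.61518124e-04,  8.50023761e-05,  1.40950078e-04, -7.85666316e-04,
        1.77820117e-03,  1.60523553e-04]), 'joint_efforts': array([-3.45735258e-03, -4.31248856e+01, -2.44217670e+01,  7.14094844e-02,
        5.61678526e-02, -1.46672051e-04]), 'tool_pos': array([0.15387023, 0.50152519, 0.22603983]), 'tool_rot': array([-1.68635951,  1.56926939, -1.98414344]), 'contact_force': array([ 0.52686441, -0.70824158, -0.18620765]), 'torque': array([-0.02772367, -0.00898081, -0.00305459]), 'opening': 0.0917740824630287}
scene {'mtx': array([[499.50425166,   0.        , 324.12452261],
       [  0.        , 499.50425166, 197.34964834],
       [  0.        ,   0.        ,   1.        ]]), 'view': array([[-0.65670162,  0.75414128, -0.00372936,  0.41517111],
       [-0.50695873, -0.43778467,  0.742521  ,  0.24455409],
       [ 0.55833308,  0.48950538,  0.6698124 , -1.69326163],
       [ 0.        ,  0.        ,  0.        ,  1.        ]])}

[... 666 characters left out ...]
-0.01735526, -0.99981962, -0.00771452, -0.00451232],
       [ 0.98023221, -0.01853514,  0.19698034, -0.58681093],
       [-0.1970878 , -0.00414337,  0.98037709, -1.15626977],
       [ 0.        ,  0.        ,  0.        ,  1.        ]])}
balance [([341.9, 157.0], 0.64)]
wedge [([278.2, 239.8], 0.86), ([277.1, 144.7], 0.86), ([233.9, 211.3], 0.85), ([313.6, 208.2], 0.75)]
heel [([313.3, 213.3], 0.93), ([231.7, 214.5], 0.89), ([332.7, 260.8], 0.83), ([279.4, 138.9], 0.81)]
thin_edge [([337.0, 262.5], 0.94), ([278.5, 140.6], 0.94), ([315.6, 209.5], 0.83), ([281.5, 240.0], 0.71)]
corner_top [([341.6, 152.8], 0.72)]
short_foot []
jar_near [([363.7, 207.7], 0.75)]
jar_left [([272.0, 182.8], 0.59)]
```

```bash
python3 - <<'E'
import cv2
for n,(x0,y0,x1,y1) in {"scene":(200,110,440,290),"top":(210,90,450,270)}.items():
    im=cv2.imread(f"pics/{n}0.png")[y0:y1,x0:x1]
    cv2.imwrite(f"pics/{n}0z.png",cv2.resize(im,(800,600),interpolation=cv2.INTER_CUBIC))
E
```

```text
(no output)
```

View pics/scene0z.png

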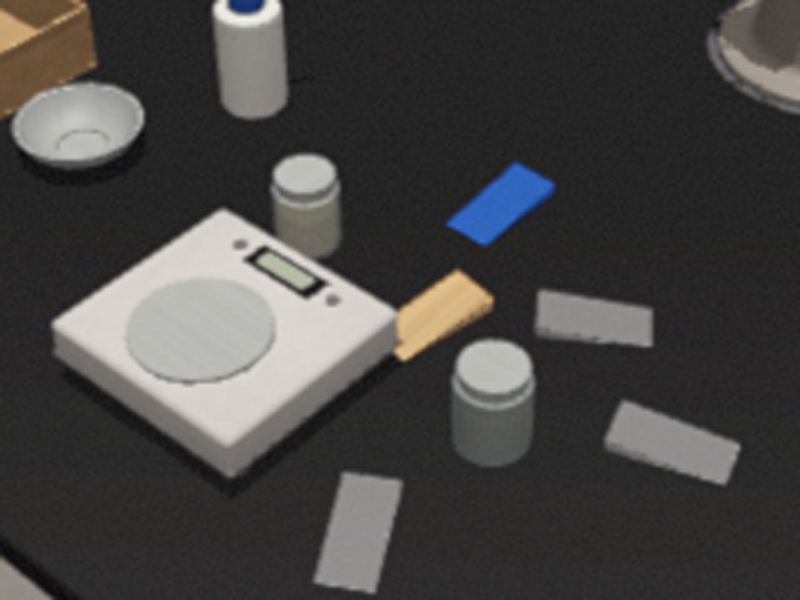

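View pics/top0z.png

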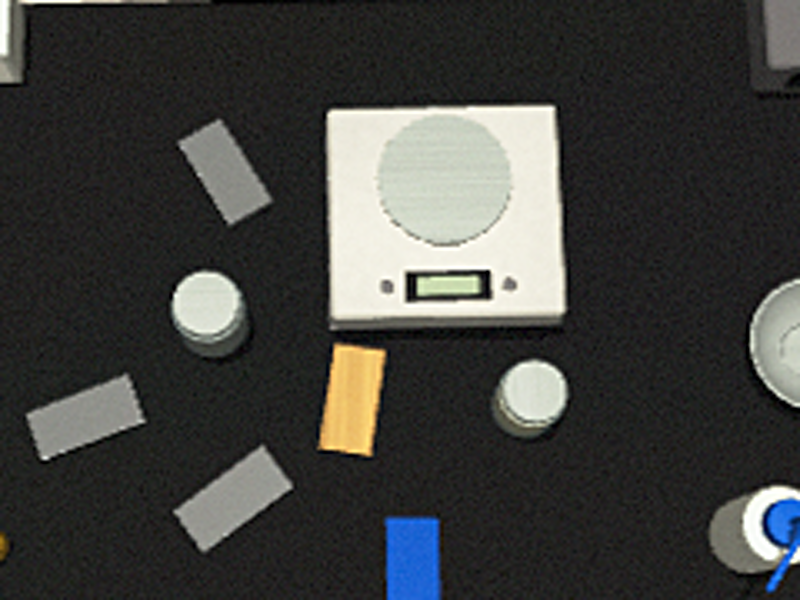

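View pics/top0.png

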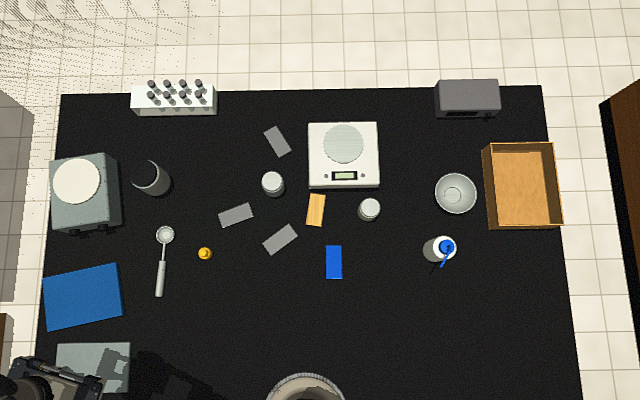

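View pics/scene0.png

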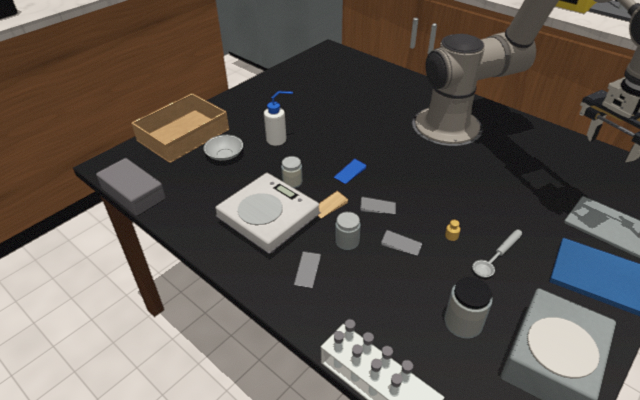

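```bash
cat > h.py <<'E'
import numpy as np, cv2
from scipy.optimize import least_squares
def proj(c,P):
    P=np.atleast_2d(P); v=c['view']; q=P@v[:3,:3].T+v[:3,3]
    p=np.stack([q[:,0],-q[:,1],-q[:,2]],1)@c['mtx'].T
    return p[:,:2]/p[:,2:]
def ray(c,uv,z):
    v=c['view'];R=v[:3,:3];o=-R.T@v[:3,3]
    d=np.linalg.inv(c['mtx'])@np.array([uv[0],uv[1],1.]); d=R.T@np.array([d[0],-d[1],-d[2]])
    return o+d*(z-o[2])/d[2]
def Rz(a): return np.array([[np.cos(a),-np.sin(a),0],[np.sin(a),np.cos(a),0],[0,0,1]])
def pose(x,P): return np.atleast_2d(P)@Rz(x[2]).T+[x[0],x[1],0]
W=np.array([[.0475,.022,.002],[.0475,-.022,.002],[-.0475,-.022,.015],[-.0475,.022,.015]])
Wb=W*[1,1,0]
B=np.array([[.095,.1,.065],[.095,-.1,.065],[-.095,-.1,.065],[-.095,.1,.065]])
def sil(c,x,P,shape=(400,640),k=8):
    m=np.zeros((shape[0],shape[1]),np.uint8)
    h=cv2.convexHull(proj(c,pose(x,P)).astype(np.float32))
    cv2.fillConvexPoly(m,np.round(h*16).astype(np.int32),1,cv2.LINE_8,4); return m
E
python3 - <<'E'
from h import *
from cell import robot
for n in ["top","scene"]:
    im=cv2.imread(f"pics/{n}0.png"); c=robot.get_calibration(n)
    h=cv2.cvtColor(im,cv2.COLOR_BGR2HSV)
    m=((h[...,0]>8)&(h[...,0]<28)&(h[...,1]>70)&(h[...,2]>110)).astype(np.uint8)
    k,l,st,ce=cv2.connectedComponentsWithStats(m)
    for i in range(1,k):
        if st[i,4]>60:
            box=cv2.boxPoints(cv2.minAreaRect(np.argwhere(l==i)[:,::-1].astype(np.float32)))
            print(n,"tan",st[i],ce[i].round(1),box.round(1).tolist(),[ray(c,b,.008)[:2].round(3).tolist() for b in box])
    g=((im.min(2)>150)&(h[...,1]<40)).astype(np.uint8)
    k,l,st,ce=cv2.connectedComponentsWithStats(g)
    for i in range(1,k):
        if 200<st[i,4]<9000: print(n,'white',st[i],ce[i].round(1))
c=robot.get_calibration("top")
# balance top corners from zoom picture
for z in [(328,111),(555,105),(565,316),(330,320)]:
    print(ray(c,(210+z[0]*.3,90+z[1]*.3),.065).round(4))
E
```

```text
top tan [ 490  142   75   84 4106] [521.3 186.9] [[489.6000061035156, 143.0], [554.7999877929688, 136.1999969482422], [564.0, 224.0], [498.79998779296875, 230.89999389648438]] [[0.759, -0.566], [0.776, -0.764], [0.51, -0.756], [0.494, -0.566]]
top tan [305 193  21  34 515] [315.3 209.5] [[305.0, 224.0], [309.5, 192.39999389648438], [325.5, 194.60000610351562], [321.0, 226.3000030517578]] [[0.524, -0.008], [0.618, -0.023], [0.61, -0.07], [0.517, -0.054]]
top tan [198 247  13  12 120] [204.1 252.7] [[198.0, 247.0], [210.0, 247.0], [210.0, 258.0], [198.0, 258.0]] [[0.463, 0.3], [0.462, 0.266], [0.431, 0.265], [0.432, 0.299]]
top white [ 308  122   71   64 4040] [342.7 152. ]
top white [  52  157   47   47 1673] [ 75.2 180.3]
top white [262 172  20  19 292] [271.4 180.5]
top white [439 177  34  33 833] [455.1 193.2]
top white [361 198  19  19 272] [369.9 206.9]
top white [156 226  18  71 356] [162.7 255.6]
top white [433 236  23  23 208] [441.9 246.7]
top white [ 94 343  35  30 228] [111.2 349.1]
scene tan [556   0  41  14 311] [577.2   5.6] [[556.0, 13.0], [556.0, 0.0], [596.0, 0.0], [5
[... 896 characters left out ...]
21.5]
scene white [224  54  32  35 519] [235.2  71.7]
scene white [205 135  38  23 636] [222.6 146.4]
scene white [ 216  173  103   71 3512] [266.  207.8]
scene white [591 201  49  31 237] [615.3 213.7]
scene white [337 213  22  15 259] [347.8 219.7]
scene white [567 214  73  40 936] [612.2 232.9]
scene white [133 224  47  56 987] [155.1 254.1]
scene white [473 252  27  25 262] [484.1 266.8]
scene white [ 514  291  101  106 5928] [567.  343.1]
scene white [ 321  332  123   68 2493] [380.1 371.6]
scene white [617 349  23  51 613] [631.6 382.2]
scene white [323 361  62  39 341] [353.8 383.6]
[ 0.8102 -0.0236  0.065 ]
[ 0.8117 -0.2211  0.065 ]
[ 0.6232 -0.2202  0.065 ]
[ 0.6236 -0.0219  0.065 ]
```

```bash
python3 - <<'E'
from h import *
from cell import robot
c=robot.get_calibration("top"); s=robot.get_calibration("scene")
print("near",ray(c,(369.9,206.9),.076)); print("left",ray(c,(271.4,180.5),.08), ray(s,(347.8,219.7),.08))
print("Bcentroid", ray(s,(266,207.8),.065),ray(c,(342.7,152),.065))
W0=[.567,-.0385,-.158]
for n,cc in (("top",c),("scene",s)):
    print(proj(cc,pose(W0,W)).round(1).tolist())
from scipy.spatial.transform import Rotation as R
t=robot.observe(); print(R.from_euler('xyz',t['tool_rot']).as_matrix().round(3))
print(robot.get_calibration("wrist"))
E
```

```text
near [ 0.55860185 -0.1887723   0.076     ]
left [0.63780447 0.08267029 0.08      ] [0.637496   0.08312756 0.08      ]
Bcentroid [ 0.73018863 -0.11466384  0.065     ] [ 0.72145879 -0.1200451   0.065     ]
[[309.9, 192.9], [324.7, 194.9], [320.4, 225.9], [305.3, 223.8]]
[[321.0, 218.1], [310.9, 209.5], [336.8, 191.4], [347.1, 199.4]]
[[ 0.     0.293  0.956]
 [ 0.     0.956 -0.293]
 [-1.     0.    -0.   ]]
{'mtx': array([[314.3291415 ,   0.        , 317.26407635],
       [  0.        , 314.3291415 , 202.82440285],
       [  0.        ,   0.        ,   1.        ]]), 'view': array([[ 2.94877642e-01,  9.55534730e-01,  7.45261421e-04,
        -5.24683621e-01],
       [-9.24062430e-01,  2.85363653e-01, -2.54315181e-01,
         3.06604360e-02],
       [-2.43219659e-01,  7.43031928e-02,  9.67121106e-01,
        -3.91368832e-01],
       [ 0.00000000e+00,  0.00000000e+00,  0.00000000e+00,
         1.00000000e+00]])}
```

```bash
cat > plan.py <<'E'
import sys,numpy as np
from cell import robot
from scipy.spatial.transform import Rotation as R
# usage: plan.py x y z yyaw_deg nrows  -> total in rows
def run(x,y,z,yy,n):
    s=robot.observe();M=R.from_euler('xyz',s['tool_rot']).as_matrix();p=np.array(s['tool_pos'])
    cur=np.degrees(np.arctan2(M[1,1],M[0,1])); print("t",round(s['time'],2),"pos",p.round(4),"yyaw",round(cur,2),"F",s['contact_force'].round(2),"op",round(s['opening'],4))
    d=np.array([x,y,z])-p; dt=-((yy-cur+180)%360-180)/n
    for i in range(n):
        print((M.T@d/n).round(4).tolist(),round(dt,2)); M=M@R.from_euler('x',dt,degrees=True).as_matrix()
if __name__=="__main__":
    a=list(map(float,sys.argv[1:])); run(*a[:4],int(a[4]))
E
python3 plan.py .50 -.06 .23 -5 18
```

```text
t 0.9 pos [0.154  0.5019 0.2267] yyaw 72.93 F [0.06 0.48 0.19] op 0.092
[-0.0002, -0.0242, 0.0275] 4.33
[-0.0002, -0.0221, 0.0293] 4.33
[-0.0002, -0.0198, 0.0309] 4.33
[-0.0002, -0.0174, 0.0323] 4.33
[-0.0002, -0.0149, 0.0335] 4.33
[-0.0002, -0.0123, 0.0345] 4.33
[-0.0002, -0.0097, 0.0354] 4.33
[-0.0002, -0.007, 0.036] 4.33
[-0.0002, -0.0043, 0.0364] 4.33
[-0.0002, -0.0015, 0.0366] 4.33
[-0.0002, 0.0013, 0.0366] 4.33
[-0.0002, 0.004, 0.0364] 4.33
[-0.0002, 0.0068, 0.036] 4.33
[-0.0002, 0.0095, 0.0354] 4.33
[-0.0002, 0.0121, 0.0346] 4.33
[-0.0002, 0.0147, 0.0336] 4.33
[-0.0002, 0.0172, 0.0324] 4.33
[-0.0002, 0.0196, 0.031] 4.33
```

>>> {"fn": "play_rows", "kwargs": {"moves": [[[0,-0.024,0.0275,4.3,-1],[0,-0.022,0.029,4.3,-1],[0,-0.02,0.031,4.3,-1],[0,-0.0175,0.032,4.3,-1],[0,-0.015,0.0335,4.3,-1],[0,-0.0125,0.0345,4.3,-1],[0,-0.01,0.035,4.3,-1],[0,-0.007,0.036,4.3,-1],[0,-0.004,0.036,4.3,-1],[0,-0.0015,0.037,4.3,-1]]], "grip_force": 40}}

```text
time: 1.9
tool_pos: [0.3474, 0.1806, 0.2269]
tool_rot: [1.818, 1.565, 0.749]
contact_force: [0.4, 0.7, -0.3]
opening: 0.0163
```

```bash
python3 plan.py .50 -.06 .23 -5 9
```

```text
t 1.9 pos [0.3474 0.1806 0.2269] yyaw 28.75 F [ 0.38  0.66 -0.27] op 0.0163
[-0.0004, 0.002, 0.0316] 3.75
[-0.0004, 0.0041, 0.0314] 3.75
[-0.0004, 0.0061, 0.0311] 3.75
[-0.0004, 0.0081, 0.0306] 3.75
[-0.0004, 0.0101, 0.03] 3.75
[-0.0004, 0.0121, 0.0293] 3.75
[-0.0004, 0.0139, 0.0284] 3.75
[-0.0004, 0.0158, 0.0274] 3.75
[-0.0004, 0.0175, 0.0264] 3.75
```

>>> {"fn": "play_rows", "kwargs": {"moves": [[[0,0.002,0.0315,3.75,-1],[0,0.004,0.0315,3.75,-1],[0,0.006,0.031,3.75,-1],[0,0.008,0.0305,3.75,-1],[0,0.01,0.03,3.75,-1],[0,0.012,0.029,3.75,-1],[0,0.014,0.0285,3.75,-1],[0,0.016,0.0275,3.75,-1],[0,0.0175,0.0265,3.75,-1],[0,0,0,0,-1]]]}}

```text
time: 2.9
tool_pos: [0.5036, -0.0774, 0.2282]
tool_rot: [1.996, 1.561, 0.305]
contact_force: [0.5, -0.3, -0.0]
opening: 0.0001
```

```bash
python3 - <<'E'
from h import *
from cell import robot
import pickle
s=robot.observe(); c=robot.get_calibration("wrist"); im=robot.read_camera("wrist"); cv2.imwrite("pics/w1.png",im[:,:,::-1])
pickle.dump(c,open("w1.pkl","wb")); print(s['tool_pos'],s['tool_rot'],s['opening'])
print(proj(c,pose([.567,-.0385,-.158],W)).round(1).tolist(), proj(c,pose([.717,-.122,0],B)).round(1).tolist())
E
```

```text
[ 0.50358327 -0.07741485  0.22819389] [1.99595294 1.56087017 0.30456806] 8.620263275726646e-05
[[405.6, 122.2], [401.8, 159.2], [324.9, 157.7], [326.5, 119.2]] [[620.8, 95.1], [600.1, 278.2], [433.8, 297.1], [427.9, 119.4]]
```

View pics/w1.png

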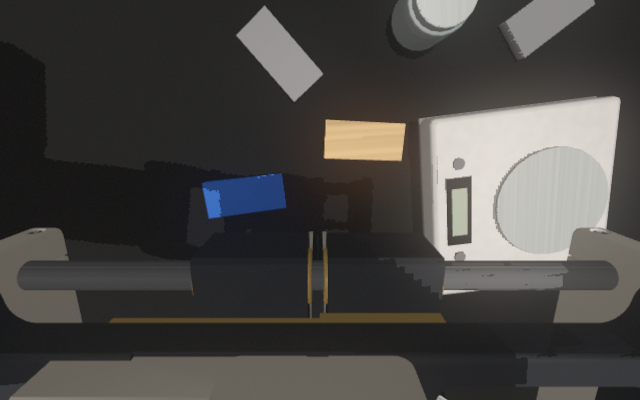

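```bash
python3 - <<'E'
from h import *
from cell import robot
import pickle
from scipy.spatial.transform import Rotation as R
c=pickle.load(open("w1.pkl","rb"))
s=robot.observe(); M=R.from_euler('xyz',s['tool_rot']).as_matrix(); p=s['tool_pos']
for dx in (0,-.02,-.04,-.06):
  for dy in (-.019,0,.019): print(dx,dy,proj(c,p+M@[dx,dy,0]).round(0), proj(c,p+M@[dx,dy,-.0095]).round(0))
im=robot.read_camera("scene")[:,:,::-1]; cv2.imwrite("pics/s1.png",im)
cc=robot.get_calibration("scene");print(proj(cc,p))
u,v=proj(cc,p)[0].astype(int)
cv2.imwrite("pics/s1z.png",cv2.resize(im[max(0,v-90):v+60,u-100:u+100],(800,600),interpolation=cv2.INTER_CUBIC))
cv2.imwrite("pics/w1z.png",cv2.resize(cv2.imread("pics/w1.png")[200:350,220:420],(800,600),interpolation=cv2.INTER_CUBIC))
E
```

```text
0 -0.019 [[282. 246.]] [[282. 230.]]
0 0 [[317. 246.]] [[317. 230.]]
0 0.019 [[352. 246.]] [[352. 229.]]
-0.02 -0.019 [[278. 262.]] [[277. 244.]]
-0.02 0 [[317. 262.]] [[317. 244.]]
-0.02 0.019 [[356. 262.]] [[357. 244.]]
-0.04 -0.019 [[272. 283.]] [[271. 262.]]
-0.04 0 [[317. 283.]] [[317. 262.]]
-0.04 0.019 [[362. 282.]] [[363. 262.]]
-0.06 -0.019 [[265. 311.]] [[263. 287.]]
-0.06 0 [[317. 310.]] [[317. 287.]]
-0.06 0.019 [[370. 310.]] [[371. 286.]]
[[334.56346187 123.27175524]]
```

View pics/s1z.png

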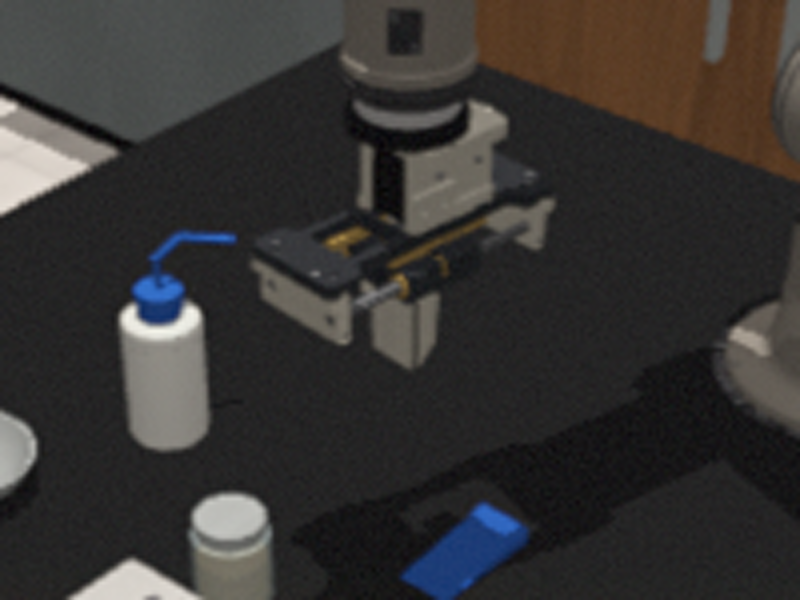

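View pics/w1z.png

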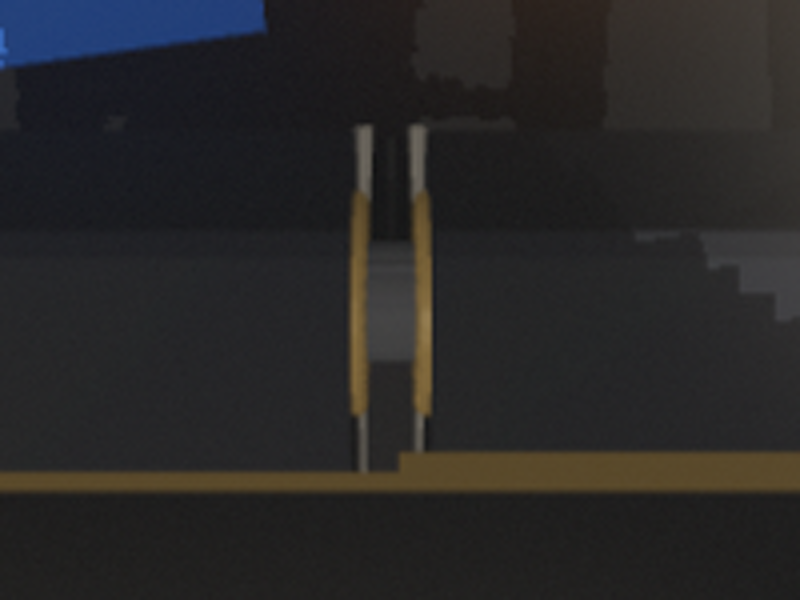

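```bash
cat > fit.py <<'E'
from h import *
def tanmask(im):
    h=cv2.cvtColor(im,cv2.COLOR_BGR2HSV)
    return ((h[...,0]>5)&(h[...,0]<30)&(h[...,1]>60)&(h[...,2]>70)).astype(np.uint8)
def comp_near(m,uv):
    k,l,st,ce=cv2.connectedComponentsWithStats(m)
    i=min([i for i in range(1,k) if st[i,4]>80],key=lambda i:np.hypot(*(ce[i]-uv)))
    return (l==i).astype(np.uint8)
def fit(views,P,x0,s=4):
    # views: list of (mask,calib); IoU-type fit on blurred silhouettes
    from scipy.optimize import minimize
    def cost(x):
        t=0
        for m,c in views:
            t+=np.abs(cv2.GaussianBlur(sil(c,x,P).astype(np.float32),(0,0),1)-cv2.GaussianBlur(m.astype(np.float32),(0,0),1)).sum()/m.sum()
        return t
    sx=np.array([.006,.006,.06])
    r=minimize(lambda y:cost(np.array(x0)+y*sx),[0,0,0],method='Nelder-Mead',options=dict(initial_simplex=[[0,0,0],[1,0,0],[0,1,0],[0,0,1.]],xatol=.01,fatol=1e-4,maxiter=300))
    return np.array(x0)+r.x*sx,r.fun
E
python3 - <<'E'
from fit import *
from cell import robot
import pickle
from scipy.spatial.transform import Rotation as R
c=pickle.load(open("w1.pkl","rb"));im=cv2.imread("pics/w1.png")
m=comp_near(tanmask(im),(364,140));print(m.sum())
WP=np.vstack([W,Wb])
xw,f=fit([(m,c)],WP,[.567,-.0385,-.158]);print("wrist",xw.round(4),f)
v=[]
for n,uv in (("top",(315,209)),("scene",(331,203))):
    i0=cv2.imread(f"pics/{n}0.png"); cc=robot.get_calibration(n); mm=comp_near(tanmask(i0),uv); v.append((mm,cc))
    x,f=fit([(mm,cc)],WP,[.567,-.0385,-.158]);print(n,x.round(4),f)
# balance
h=cv2.cvtColor(im,cv2.COLOR_BGR2HSV); g=((im.min(2)>95)&(h[...,1]<60)).astype(np.uint8)
cv2.imwrite("pics/g.png",g*255)
i0=cv2.imread("pics/top0.png"); h=cv2.cvtColor(i0,cv2.COLOR_BGR2HSV); g=((i0.min(2)>100)&(h[...,1]<60)).astype(np.uint8); g=comp_near(cv2.morphologyEx(g,cv2.MORPH_CLOSE,np.ones((9,9))),(342,152))
BP=np.vstack([B,B*[1,1,0]+[0,0,.022]])
x,f=fit([(g,robot.get_calibration("top"))],BP,[.717,-.122,0]);print("bal top",x.round(4),f,g.sum()); 
i0=cv2.imread("pics/scene0.png"); h=cv2.cvtColor(i0,cv2.COLOR_BGR2HSV); g=((i0.min(2)>85)&(h[...,1]<60)).astype(np.uint8); g=comp_near(cv2.morphologyEx(g,cv2.MORPH_CLOSE,np.ones((5,5))),(266,208))
x,f=fit([(g,robot.get_calibration("scene"))],BP,[.717,-.122,0]);print("bal scene",x.round(4),f,g.sum())
cc=robot.get_calibration("scene");s=robot.observe(); M=R.from_euler('xyz',s['tool_rot']).as_matrix(); p=s['tool_pos']
for q in ([-.066,.095,.0375],[-.066,.095,-.0375],[-.066,-.095,-.0375],[0,.019,.0095],[0,.019,-.0095],[0,-.019,-.0095]): print(q,((proj(cc,p+M@q)[0]-[234,33])*4).round())
E
```

```text
3509
wrist [ 0.5669 -0.0395 -0.1676] 0.12387061479187446
top [ 0.5683 -0.0396 -0.1744] 0.01290009774182686
scene [ 0.5631 -0.0413 -0.134 ] 0.14384900670248102
bal top [ 0.7233 -0.12   -0.0116] 0.08831767785716305 4422
bal scene [ 0.7129 -0.1268  0.0163] 0.14542878411924515 5251
[-0.066, 0.095, 0.0375] [251. 303.]
[-0.066, 0.095, -0.0375] [332. 353.]
[-0.066, -0.095, -0.0375] [554. 243.]
[0, 0.019, 0.0095] [373. 366.]
[0, 0.019, -0.0095] [393. 378.]
[0, -0.019, -0.0095] [436. 356.]
```

```bash
python3 - <<'E'
from h import *
im=cv2.imread("pics/w1.png")[85:310,340:640]
cv2.imwrite("pics/w1b.png",cv2.resize(im,(800,600),interpolation=cv2.INTER_CUBIC))
im=cv2.imread("pics/top0.png")[115:265,270:470]
cv2.imwrite("pics/t1b.png",cv2.resize(im,(800,600),interpolation=cv2.INTER_CUBIC))
E
```

```text
(no output)
```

View pics/w1b.png

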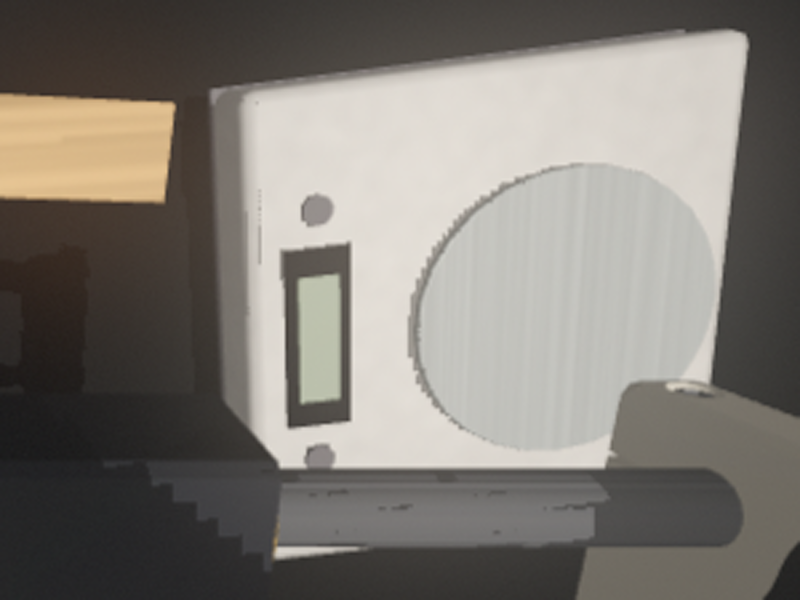

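View pics/t1b.png

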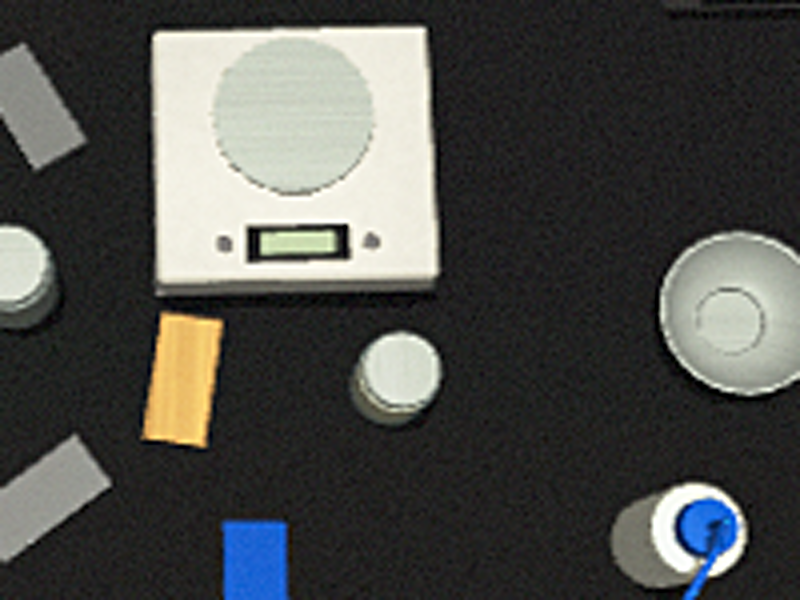

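```bash
python3 - <<'E'
from h import *
from cell import robot
import pickle
c=pickle.load(open("w1.pkl","rb"));t=robot.get_calibration("top")
print(ray(c,(431.9,118.8),.065),ray(c,(619.4,97),.065),ray(c,(418.8,118.8),.022))
for uv in [(309.3,185.8),(308,122.8),(376.8,121.8),(379.5,183.5)]: print(ray(t,uv,.065))
print(ray(t,(270+156/4,115+297/4),.022),ray(t,(270+438/4,115+291/4),.022))
print(ray(t,(270+294/4,115+115/4),.072), "pan wrist",ray(c,(340+567/2.667,85+307/2.667),.072))
x=[.567,-.0395,-.17]; print("heel",pose(x,[-.0475,0,0]),"thin",pose(x,[.0475,0,0]))
E
```

```text
[ 0.6260416  -0.02188238  0.065     ] [ 0.81084994 -0.02362276  0.065     ] [ 0.62684588 -0.02158706  0.022     ]
[ 0.62411916 -0.02274648  0.065     ]
[ 0.811759   -0.02244152  0.065     ]
[ 0.81075972 -0.2218829   0.065     ]
[ 0.62697753 -0.22042516  0.065     ]
[ 0.62387648 -0.02177546  0.022     ] [ 0.62443194 -0.22705532  0.022     ]
[ 0.74373939 -0.12256263  0.072     ] pan wrist [ 0.74654022 -0.1194153   0.072     ]
heel [[ 0.52018472 -0.03146384  0.        ]] thin [[ 0.61381528 -0.04753616  0.        ]]
```

```bash
python3 plan.py .485 -.029 .03 -4.5 8
```

```text
t 3.0 pos [ 0.5018 -0.0746  0.2281] yyaw -6.68 F [-0.47  0.91  0.27] op 0.0003
[0.0248, -0.0029, -0.0053] -0.27
[0.0248, -0.0029, -0.0053] -0.27
[0.0248, -0.0029, -0.0053] -0.27
[0.0248, -0.0028, -0.0053] -0.27
[0.0248, -0.0028, -0.0053] -0.27
[0.0248, -0.0028, -0.0054] -0.27
[0.0248, -0.0028, -0.0054] -0.27
[0.0248, -0.0027, -0.0054] -0.27
```

>>> {"fn": "play_rows", "kwargs": {"moves": [[[0.025,-0.003,-0.0055,-0.3,-1],[0.025,-0.003,-0.0055,-0.3,-1],[0.025,-0.003,-0.0055,-0.3,-1],[0.025,-0.003,-0.0055,-0.3,-1],[0.025,-0.003,-0.0055,-0.3,-1],[0.025,-0.003,-0.0055,-0.3,-1],[0.025,-0.003,-0.0055,-0.3,-1],[0.022,-0.003,-0.0055,-0.2,-1],[0,0,0,0,-1],[0,0,0,0,-1]]]}}

```text
time: 4.0
tool_pos: [0.4783, -0.0146, 0.0291]
tool_rot: [2.107, 1.558, 0.482]
contact_force: [0.2, -0.8, -0.6]
opening: 0.0005
```

```bash
python3 plan.py .485 -.029 .006 -4.5 5
```

```text
t 4.0 pos [ 0.4783 -0.0146  0.0291] yyaw -3.13 F [ 0.18 -0.75 -0.63] op 0.0005
[0.0046, 0.0014, 0.0028] 0.27
[0.0046, 0.0015, 0.0028] 0.27
[0.0046, 0.0015, 0.0028] 0.27
[0.0046, 0.0015, 0.0028] 0.27
[0.0046, 0.0015, 0.0028] 0.27
```

>>> {"fn": "play_rows", "kwargs": {"moves": [[[0.0045,0.0015,0.003,0.3,-1],[0.0045,0.0015,0.003,0.3,-1],[0.0045,0.0015,0.003,0.3,-1],[0.0035,0.001,0.002,0.2,-1],[0.001,0,0.001,0,-1],[0,0,0,0,-1],[0,0,0,0,-1],[0,0,0,0,-1],[0,0,0,0,-1],[0,0,0,0,-1]]]}}

```text
time: 5.0
tool_pos: [0.4865, -0.0289, 0.0137]
tool_rot: [1.871, 1.552, 0.224]
contact_force: [0.6, 0.8, -0.4]
opening: 0.0003
```

```bash
python3 plan.py .485 -.029 .006 -4.5 2; python3 -c "
from cell import robot
from scipy.spatial.transform import Rotation as R
print(R.from_euler('xyz',robot.observe()['tool_rot']).as_matrix().round(4))"
```

```text
t 5.0 pos [ 0.4865 -0.0289  0.0137] yyaw -4.34 F [ 0.59  0.79 -0.35] op 0.0003
[0.0038, -0.0008, 0.0001] 0.08
[0.0038, -0.0008, 0.0001] 0.08
[[ 0.0186  0.997  -0.0755]
 [ 0.0042 -0.0756 -0.9971]
 [-0.9998  0.0182 -0.0056]]
```

>>> {"fn": "play_rows", "kwargs": {"moves": [[[0.003,0,0,0,-1],[0.003,0,0,0,-1],[0.0015,0,0,0,-1],[0,0,0,0,-1],[0,0.003,0,0,-1],[0,0.003,0,0,-1],[0,0.003,0,0,-1],[0,0.002,0,0,-1],[0,0,0,0,-1],[0,0,0,0,-1]]]}}

```text
time: 6.0
tool_pos: [0.499, -0.0297, 0.0058]
tool_rot: [1.861, 1.551, 0.214]
contact_force: [1.1, -0.2, 0.5]
opening: 0.0001
```

```bash
python3 plan.py .51 -.0307 .006 -4.5 5;  python3 - <<'E'
from cell import robot
import cv2
im=robot.read_camera("scene")[:,:,::-1]; cv2.imwrite("pics/s2z.png",cv2.resize(im[130:280,240:440],(800,600),interpolation=cv2.INTER_CUBIC))
im=robot.read_camera("top")[:,:,::-1]; cv2.imwrite("pics/t2z.png",cv2.resize(im[150:285,240:420],(800,600),interpolation=cv2.INTER_CUBIC))
E
```

```text
t 6.0 pos [ 0.499  -0.0297  0.0058] yyaw -4.32 F [ 1.08 -0.25  0.51] op 0.0001
[-0.0, 0.0022, 0.0] 0.04
[-0.0, 0.0022, 0.0] 0.04
[-0.0, 0.0022, 0.0] 0.04
[-0.0, 0.0022, 0.0] 0.04
[-0.0, 0.0022, 0.0] 0.04
```

View pics/s2z.png

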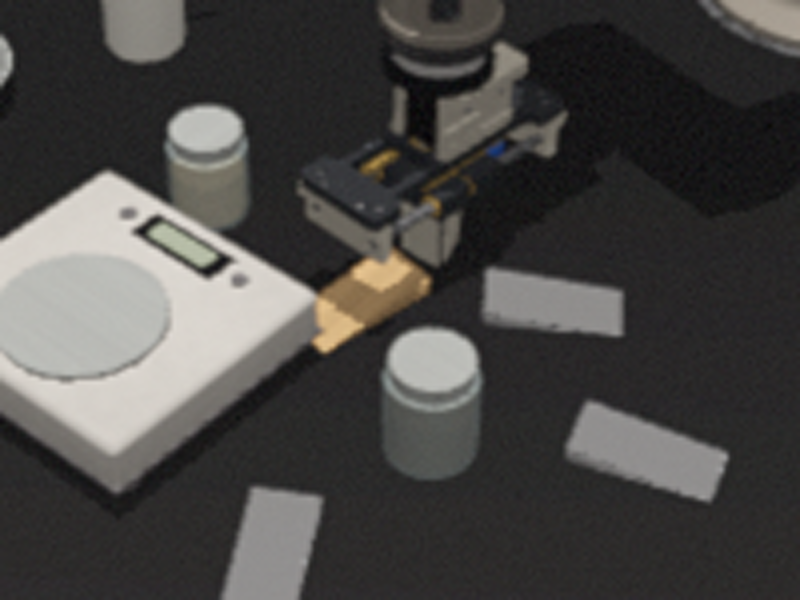

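View pics/t2z.png

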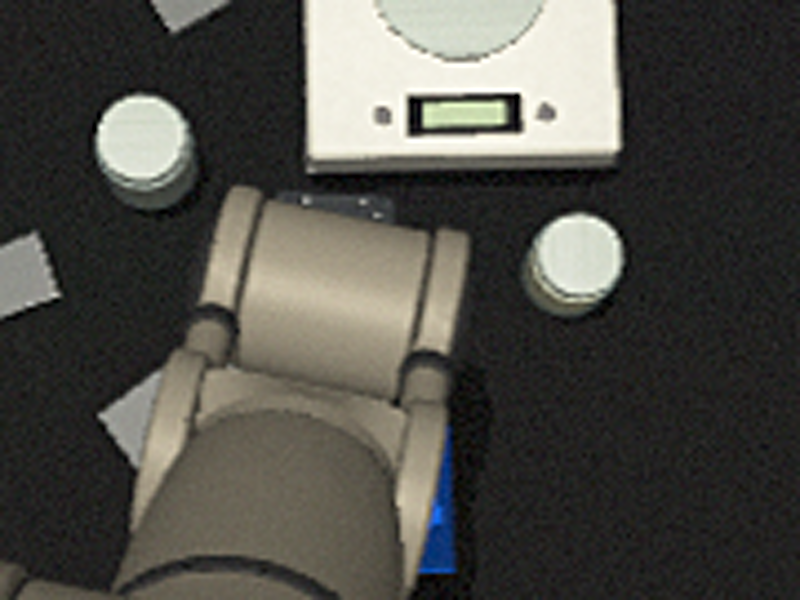

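>>> {"fn": "play_rows", "kwargs": {"moves": [[[0,0.003,0,0,-1],[0,0.0025,0,0,-1],[0,0.0025,0,0,-1],[0,0.0025,0,0,-1],[0,0.0025,0,0,-1],[0,0.0015,0,0,-1],[0,0,0,0,-1],[0,0,0,0,-1],[0,0,0,0,-1],[0,0,0,0,-1]]]}}

```text
time: 7.1
tool_pos: [0.5142, -0.0308, 0.006]
tool_rot: [1.879, 1.552, 0.233]
contact_force: [-0.8, 0.9, 0.6]
opening: 0.0001
```

```bash
cat > look.py <<'E'
import sys,pickle
from fit import *
from cell import robot
from plan import run
n=sys.argv[1]
run(.5,-.03,.006,-4.5,1)
c=robot.get_calibration("wrist"); im=robot.read_camera("wrist")[:,:,::-1].copy(); cv2.imwrite(f"pics/w{n}.png",im); pickle.dump(c,open(f"w{n}.pkl","wb"))
im=robot.read_camera("scene")[:,:,::-1]; cv2.imwrite(f"pics/s{n}.png",im); cv2.imwrite(f"pics/s{n}z.png",cv2.resize(im[150:270,240:400],(800,600),interpolation=cv2.INTER_CUBIC))
E
python3 look.py 3
```

```text
t 7.1 pos [ 0.5142 -0.0308  0.006 ] yyaw -4.32 F [-0.83  0.9   0.57] op 0.0001
[-0.0003, -0.0142, 0.0003] 0.18
```

View pics/w3.png

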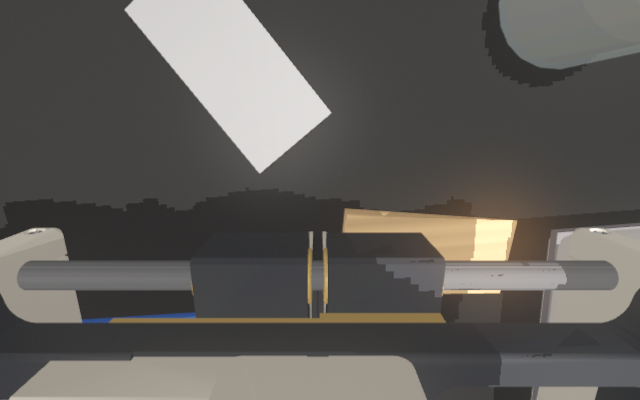

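View pics/s3z.png

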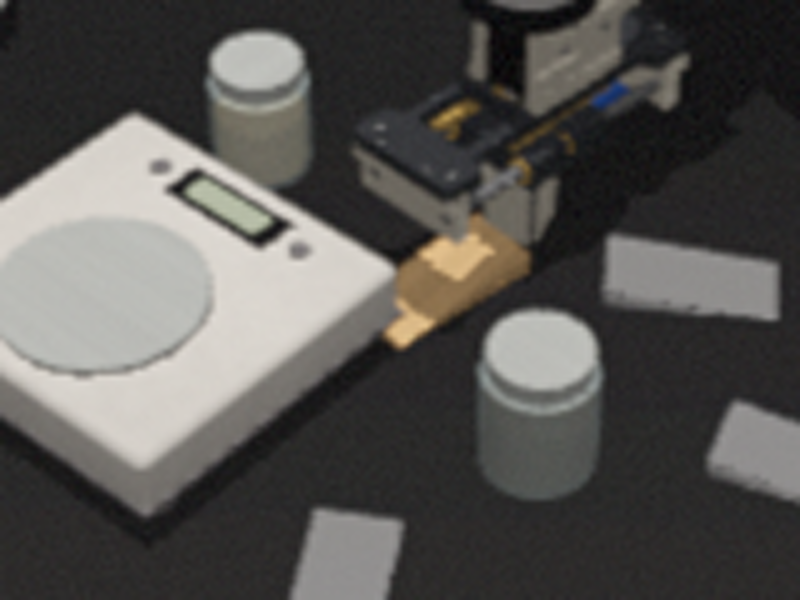

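```bash
cat > edge.py <<'E'
import sys,pickle
from h import *
n,a,b,c_,d=sys.argv[1],*map(float,sys.argv[2:6])
c=pickle.load(open(f"w{n}.pkl","rb"))
H=ray(c,(a,b),.015)[:2];T=ray(c,(c_,d),.002)[:2];v=T-H;L=np.hypot(*v);v/=L
r=np.array([v[1],-v[0]]); h=H+.022*r
foot=np.array([.649,-.042]);f=foot-h
print("heelL",H.round(4),"thinL",T.round(4),"len",round(L,4),"yaw",round(np.degrees(np.arctan2(v[1],v[0])),2),"heel mid",h.round(4),"foot along from heel",round(f@v,4),"foot left of axis",round(-(f@r),4))
E
python3 edge.py 3 345 209 517 219
```

```text
heelL [ 0.5287 -0.0069] thinL [ 0.6246 -0.0242] len 0.0974 yaw -10.2 heel mid [ 0.5248 -0.0286] foot along from heel 0.1246 foot left of axis 0.0088
```

>>> {"fn": "play_rows", "kwargs": {"moves": [[[0,-0.003,0,0,-1],[0,-0.002,0.002,0,-1],[0,0,0.003,0,-1],[0,0,0.002,0,-1],[0,0,0,0,-1],[0,0.003,0,0,-1],[0,0.003,0,0,-1],[0,0.003,0,0,-1],[0,0.003,0,0,-1],[0,0,0,0,-1]]]}}

```text
time: 8.2
tool_pos: [0.5214, -0.0392, 0.0061]
tool_rot: [1.872, 1.552, 0.226]
contact_force: [0.5, -1.3, 0.4]
opening: 0.0005
```

```bash
python3 look.py 4
```

```text
t 8.2 pos [ 0.5214 -0.0392  0.0061] yyaw -4.33 F [ 0.49 -1.28  0.38] op 0.0005
[-0.0002, -0.022, -0.0075] 0.17
```

View pics/w4.png

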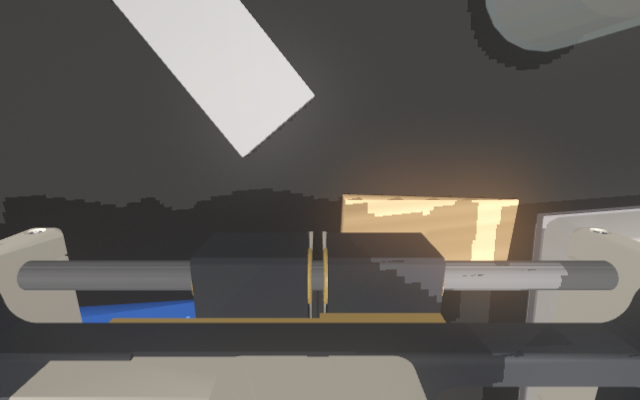

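View pics/s4z.png

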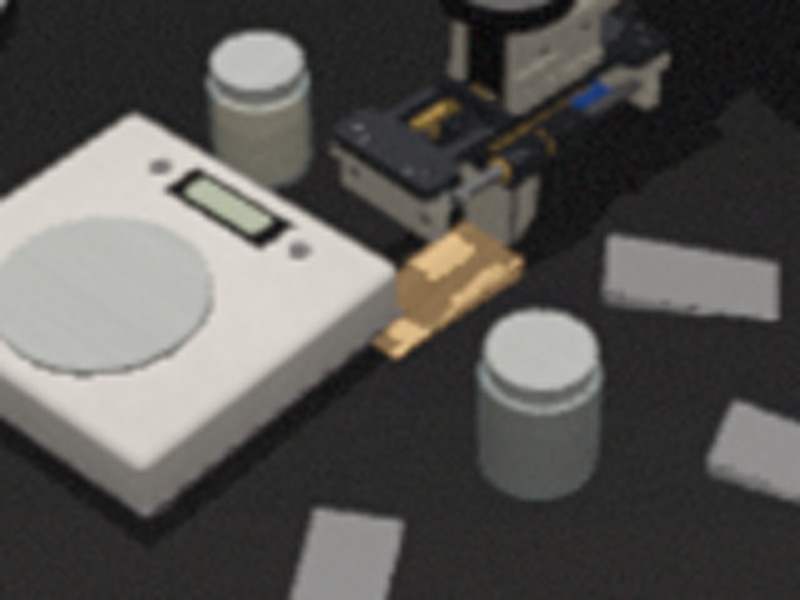

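```bash
python3 edge.py 4 343 196 518 200
```

```text
heelL [ 0.5353 -0.0086] thinL [ 0.6316 -0.0217] len 0.0972 yaw -7.78 heel mid [ 0.5323 -0.0304] foot along from heel 0.1172 foot left of axis 0.0043
```

>>> {"fn": "play_rows", "kwargs": {"moves": [[[0,0.002,0,0,-1],[0,0.002,0,0,-1],[0,0.002,0,0,-1],[0,0,0,0,-1],[0,-0.003,0,0,-1],[0,-0.002,-0.002,0,-1],[0,0,-0.003,0,-1],[0,0,-0.002,0,-1],[0,0,0,0,-1],[0,0,0,0,-1]]]}}

```text
time: 9.3
tool_pos: [0.5222, -0.0312, 0.0062]
tool_rot: [1.893, 1.552, 0.247]
contact_force: [-0.2, -0.6, 1.2]
opening: 0.0002
```

```bash
python3 look.py 5
```

```text
t 9.3 pos [ 0.5222 -0.0312  0.0062] yyaw -4.32 F [-0.22 -0.57  1.17] op 0.0002
[-0.0002, -0.0222, 0.0005] 0.18
```

View pics/w5.png

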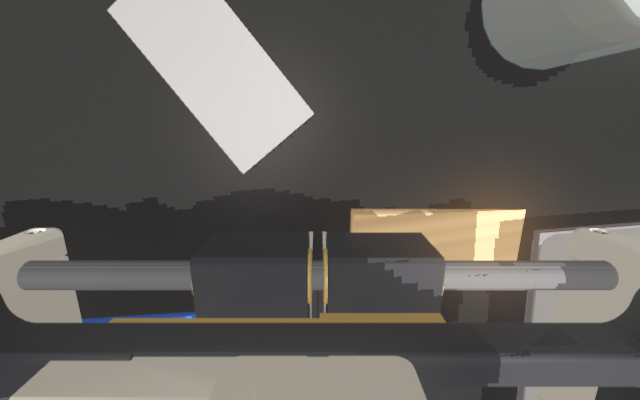

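```bash
python3 edge.py 5 350.5 209 525 209.5; python3 - <<'E'
from h import *
import pickle
c=pickle.load(open("w5.pkl","rb")); print(proj(c,[[.624,-.022,.022],[.624,-.022,.065]]))
E
```

```text
heelL [ 0.5394 -0.0076] thinL [ 0.6366 -0.0195] len 0.0979 yaw -6.96 heel mid [ 0.5368 -0.0294] foot along from heel 0.1129 foot left of axis 0.0011
[[525.69782703 227.42394679]
 [605.05755906 266.32098316]]
```

>>> {"fn": "play_rows", "kwargs": {"moves": [[[0,0.002,-0.001,0,-1],[0,0.0025,-0.001,0,-1],[0,0.003,0,0,-1],[0,0.003,0,0,-1],[0,0.003,0,0,-1],[0,0.003,0,0,-1],[0,0.003,0,0,-1],[0,0.0025,0,0,-1],[0,0.001,0,0,-1],[0,0,0,0,-1]]]}}

```text
time: 10.4
tool_pos: [0.5474, -0.0313, 0.0063]
tool_rot: [1.907, 1.553, 0.261]
contact_force: [-1.0, 0.2, 0.6]
opening: 0.0006
```

```bash
python3 look.py 6
```

```text
t 10.4 pos [ 0.5474 -0.0313  0.0063] yyaw -4.34 F [-1.01  0.19  0.6 ] op 0.0006
[-0.0005, -0.0473, 0.0023] 0.16
```

View pics/w6.png

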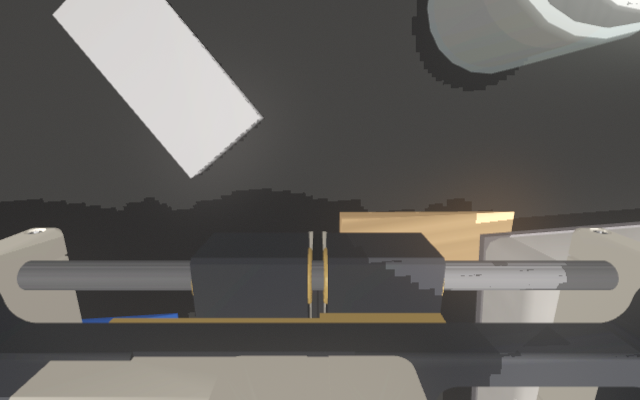

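View pics/s6z.png

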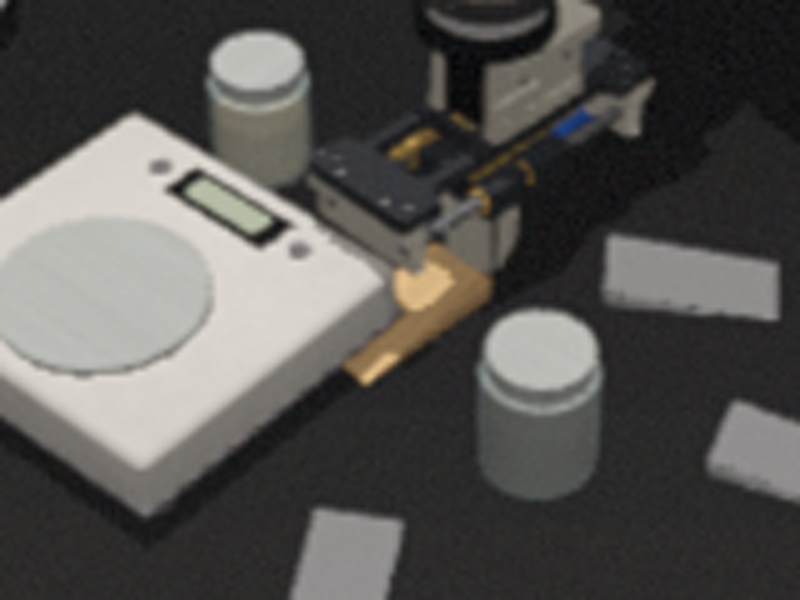

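```bash
python3 edge.py 6 339.5 212 514 212.5; python3 - <<'E'
from h import *
from cell import robot
c=robot.get_calibration("scene")
for y in (-7,-5,-4):
  print(((proj(c,pose([.5565+.045,-.036,np.radians(y)],W[[0,3]]))-[240,150])*5).round(0).tolist())
print(((proj(c,pose([.719,-.122,0],np.vstack([B,B*[1,1,0]+[0,0,.022]])))-[240,150])*5).round(0).tolist())
E
```

```text
heelL [ 0.5591 -0.0088] thinL [ 0.6559 -0.0208] len 0.0976 yaw -7.07 heel mid [ 0.5563 -0.0307] foot along from heel 0.0933 foot left of axis 0.0002
[[369.0, 378.0], [499.0, 279.0]]
[[372.0, 378.0], [498.0, 276.0]]
[[374.0, 379.0], [497.0, 275.0]]
[[139.0, 465.0], [-129.0, 280.0], [133.0, 106.0], [399.0, 263.0], [145.0, 524.0], [-117.0, 339.0], [139.0, 164.0], [400.0, 322.0]]
```

>>> {"fn": "play_rows", "kwargs": {"moves": [[[0,0.001,-0.0005,0,-1],[0,0.0013,0,0,-1],[0,0.0013,0,0,-1],[0,0.0013,0,0,-1],[0,0.0013,0,0,-1],[0,0.0013,0,0,-1],[0,0.0013,0,0,-1],[0,0.001,0,0,-1],[0,0.001,0,0,-1],[0,0.001,0,0,-1]]]}}

```text
time: 11.5
tool_pos: [0.5595, -0.0316, 0.0065]
tool_rot: [1.931, 1.554, 0.284]
contact_force: [-1.9, 0.4, -0.4]
opening: 0.0002
```

```bash
python3 plan.py .55 -.03 .006 -4.5 1
```

```text
t 11.5 pos [ 0.5595 -0.0316  0.0065] yyaw -4.35 F [-1.89  0.42 -0.4 ] op 0.0002
[0.0003, -0.0096, -0.0008] 0.15
```

>>> {"fn": "play_rows", "kwargs": {"moves": [[[0,0.0005,0,0,-1],[0,0.0005,0,0,-1],[0,0.0005,0,0,-1],[0,0.0005,0,0,-1],[0,0.0005,0,0,-1],[0,0.0005,0,0,-1],[0,0.0005,0,0,-1],[0,0.0005,0,0,-1],[0,0.0005,0,0,-1],[0,0.0005,0,0,-1]]]}}

```text
time: 12.5
tool_pos: [0.5613, -0.0314, 0.0063]
tool_rot: [2.262, 1.561, 0.616]
contact_force: [-5.0, 0.4, 3.4]
opening: -0.0001
```

```bash
python3 look.py 7; python3 -c "
from cell import robot
from scipy.spatial.transform import Rotation as R
print(R.from_euler('xyz',robot.observe()['tool_rot']).as_matrix().round(4), robot.observe()['torque'],robot.observe()['contact_force'])"
```

```text
t 12.5 pos [ 0.5613 -0.0314  0.0063] yyaw -4.32 F [-5.01  0.44  3.39] op -0.0001
[-0.0002, -0.0612, 0.0032] 0.18
[[ 0.0084  0.9971 -0.0753]
 [ 0.0059 -0.0754 -0.9971]
 [-0.9999  0.0079 -0.0065]] [-0.03296353  0.87999535  0.04862502] [-4.08025882  0.57468195  3.52165083]
```

View pics/w7.png

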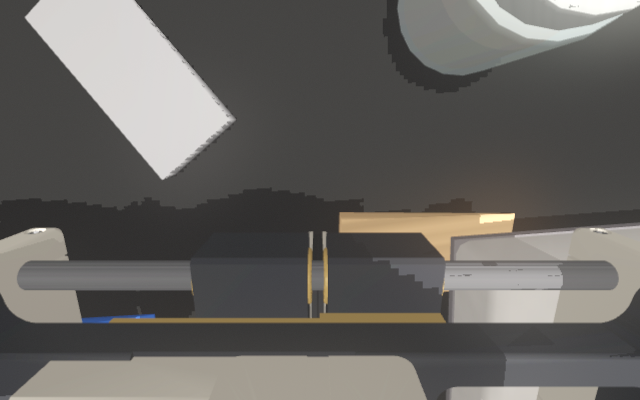

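View pics/s7z.png

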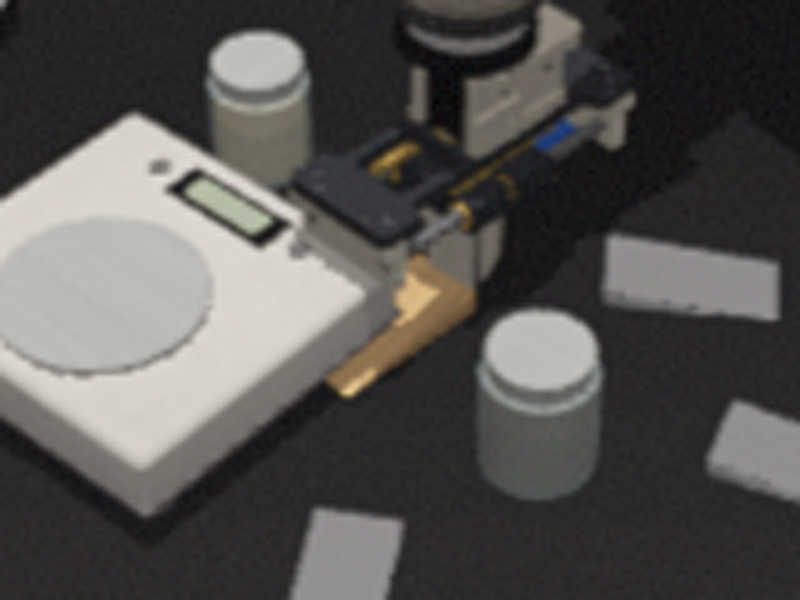

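```bash
python3 edge.py 7 339.5 212 514 213; python3 - <<'E'
from h import *
a=cv2.imread("pics/s6.png");b=cv2.imread("pics/s7.png");o=cv2.imread("pics/scene0.png")
# balance motion check: phase correlation on far part of balance
for im in (a,b):
    s=[]
    for (x0,y0,x1,y1) in ((214,175,290,250),):
        g=lambda i:cv2.GaussianBlur(cv2.cvtColor(i[y0:y1,x0:x1],cv2.COLOR_BGR2GRAY),(0,0),1).astype(np.float32)
        s.append(cv2.phaseCorrelate(g(o),g(im),cv2.createHanningWindow((x1-x0,y1-y0),cv2.CV_32F)))
    print(s)
E
```

```text
heelL [ 0.573 -0.009] thinL [ 0.6692 -0.0209] len 0.0969 yaw -7.09 heel mid [ 0.5703 -0.0308] foot along from heel 0.0795 foot left of axis -0.0014
[((0.054732577157004414, 0.5809495738775894), 0.9259477316538492)]
[((-0.08591419906641562, 0.5404863266426858), 0.9366650244394938)]
```

>>> {"fn": "play_rows", "kwargs": {"moves": [[[0,0.0005,0,0,-1],[0,0.0006,0,0,-1],[0,0.0006,0,0,-1],[0,0.0006,0,0,-1],[0,0.0006,0,0,-1],[0,0.0006,0,0,-1],[0,0.0006,0,0,-1],[0,0.0006,0,0,-1],[0,0.0006,0,0,-1],[0,0.0006,0,0,-1]]]}}

```text
time: 13.6
tool_pos: [0.5614, -0.0314, 0.0064]
tool_rot: [-2.47, 1.562, 2.168]
contact_force: [-5.8, 0.1, 5.3]
opening: -0.0
```

```bash
python3 plan.py .55 -.03 .006 -4.5 1;python3 -c "
from cell import robot
from scipy.spatial.transform import Rotation as R
print(R.from_euler('xyz',robot.observe()['tool_rot']).as_matrix().round(4), robot.observe()['torque'])"
```

```text
t 13.6 pos [ 0.5614 -0.0314  0.0064] yyaw -4.28 F [-5.83  0.15  5.35] op -0.0
[0.0004, -0.0114, -0.0005] 0.22
[[-0.0049  0.9972 -0.0747]
 [ 0.0072 -0.0746 -0.9972]
 [-1.     -0.0054 -0.0068]] [-0.08288194  1.08184101  0.00737526]
```

```bash
python3 - <<'E'
from h import *
from cell import robot
from scipy.spatial.transform import Rotation as R
o=robot.observe(); M=R.from_euler('xyz',o['tool_rot']).as_matrix(); p=o['tool_pos']; print(o['contact_force'])
cc=robot.get_calibration("scene"); im=robot.read_camera("scene")[:,:,::-1]
x0,y0,w,h=280,155,80,60
z=cv2.resize(im[y0:y0+h,x0:x0+w],(800,600),interpolation=cv2.INTER_CUBIC)
def dot(P,col):
    for q in proj(cc,P): cv2.circle(z,tuple(int(v) for v in ((q-[x0,y0]+.5)*10)),4,col,-1)
for dy in(.095,): dot([p+M@[-.066,dy,s] for s in (-.0375,.0375)],(0,0,255))
dot([p+M@[0,a,b] for a in(-.011,.011) for b in (-.019,.019)],(0,255,0))
dot([p+M@[0,a,b] for a in(-.019,.019) for b in (-.0095,.0095)],(255,255,0))
dot(pose([.719,-.122,0],B),(255,0,255))
cv2.imwrite("pics/s8z.png",z)
E
```

```text
[-5.82685391  0.1496506   5.34760658]
```

View pics/s8z.png

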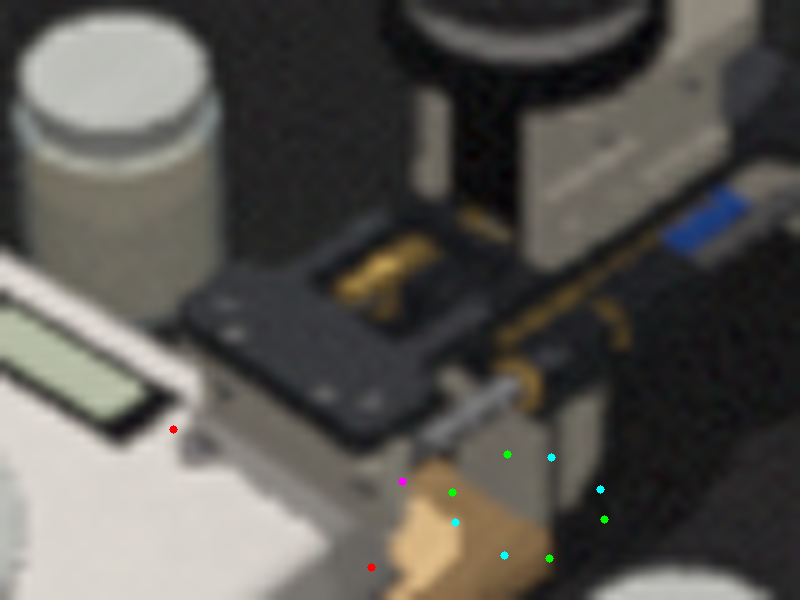

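>>> {"fn": "play_rows", "kwargs": {"moves": [[[0,-0.002,0,0,-1],[0,-0.001,0,0,-1],[0,0,0,0,-1],[0,0,0,0,-1],[0,0.001,0,0,-1],[0,0.001,0,0,-1],[-0.0003,0.0012,0,0,-1],[-0.0003,0.0012,0,0,-1],[-0.0003,0.0012,0,0,-1],[-0.0003,0.0012,0,0,-1]]]}}

```text
time: 14.65
tool_pos: [0.562, -0.0314, 0.0067]
tool_rot: [-2.054, 1.555, 2.584]
contact_force: [-5.5, -1.0, 2.1]
opening: 0.0004
```

```bash
python3 -c "
from cell import robot
from scipy.spatial.transform import Rotation as R
print(R.from_euler('xyz',robot.observe()['tool_rot']).as_matrix().round(4), robot.observe()['tool_pos'])"
```

```text
[[-0.013   0.9971 -0.0745]
 [ 0.0081 -0.0744 -0.9972]
 [-0.9999 -0.0136 -0.0071]] [ 0.56200332 -0.03138507  0.00673325]
```

>>> {"fn": "play_rows", "kwargs": {"moves": [[[-0.0003,0.0014,0,0,-1],[-0.0003,0.0015,0,0,-1],[-0.0003,0.0016,0,0,-1],[-0.0003,0.0016,0,0,-1],[-0.0003,0.0016,0,0,-1],[-0.0003,0.0016,0,0,-1],[-0.0003,0.0016,0,0,-1],[-0.0003,0.0016,0,0,-1],[-0.0003,0.0016,0,0,-1],[-0.0003,0.0016,0,0,-1]]]}}

```text
time: 15.65
tool_pos: [0.5622, -0.0312, 0.0071]
tool_rot: [-1.733, 1.519, 2.907]
contact_force: [-6.8, -0.4, 5.6]
opening: 0.0003
```

```bash
python3 -c "
from cell import robot
from scipy.spatial.transform import Rotation as R
print(R.from_euler('xyz',robot.observe()['tool_rot']).as_matrix().round(4), robot.observe()['tool_pos'],robot.observe()['contact_force'])"; python3 look.py 9
```

```text
[[-0.0502  0.9961 -0.0732]
 [ 0.012  -0.0727 -0.9973]
 [-0.9987 -0.051  -0.0083]] [ 0.56220207 -0.03119429  0.0070909 ] [-6.82809791 -0.37049388  5.57525416]
t 15.65 pos [ 0.5622 -0.0312  0.0071] yyaw -4.17 F [-6.83 -0.37  5.58] op 0.0003
[0.0042, -0.062, 0.0034] 0.33
```

View pics/w9.png

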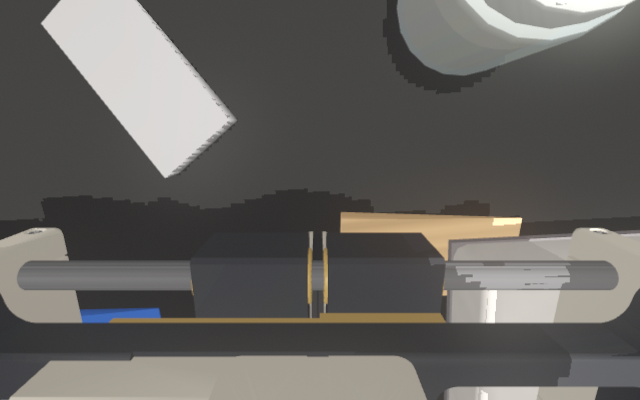

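>>> {"fn": "play_rows", "kwargs": {"moves": [[[0,-0.002,0,0,-1],[-0.001,-0.002,0,0,-1],[-0.001,0,0,0,-1],[0,0,0,0,-1],[0,0.0015,0,0,-1],[-0.0003,0.0015,0,0,-1],[-0.0004,0.0018,0,0,-1],[-0.0005,0.002,0,0,-1],[-0.0005,0.002,0,0,-1],[-0.0005,0.002,0,0,-1]]]}}

```text
time: 16.75
tool_pos: [0.5662, -0.0314, 0.0103]
tool_rot: [-1.715, 1.51, 2.924]
contact_force: [-7.0, 0.1, 3.7]
opening: 0.0007
```

```bash
python3 -c "
from cell import robot
from scipy.spatial.transform import Rotation as R
print(R.from_euler('xyz',robot.observe()['tool_rot']).as_matrix().round(4), robot.observe()['tool_pos'],robot.observe()['contact_force'],robot.observe()['torque'])"
```

```text
[[-0.0592  0.9956 -0.073 ]
 [ 0.0131 -0.0724 -0.9973]
 [-0.9982 -0.06   -0.0087]] [ 0.56620433 -0.03138872  0.01025986] [-7.00213228  0.07123821  3.695296  ] [-0.27240684  1.28440683 -0.01497343]
```

```bash
python3 look.py 10; python3 edge.py 9 341.5 213 520 217.5
```

```text
t 16.75 pos [ 0.5662 -0.0314  0.0103] yyaw -4.16 F [-7.    0.07  3.7 ] op 0.0007
[0.0082, -0.0658, 0.0035] 0.34
heelL [ 0.5753 -0.0094] thinL [ 0.6697 -0.0213] len 0.0952 yaw -7.18 heel mid [ 0.5725 -0.0312] foot along from heel 0.0772 foot left of axis -0.0012
```

View pics/w10.png

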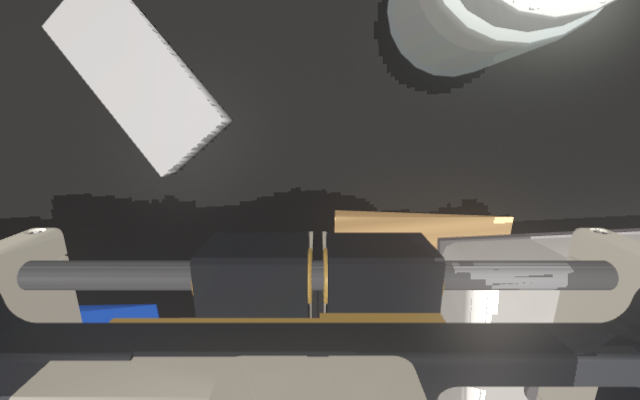

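View pics/s10z.png

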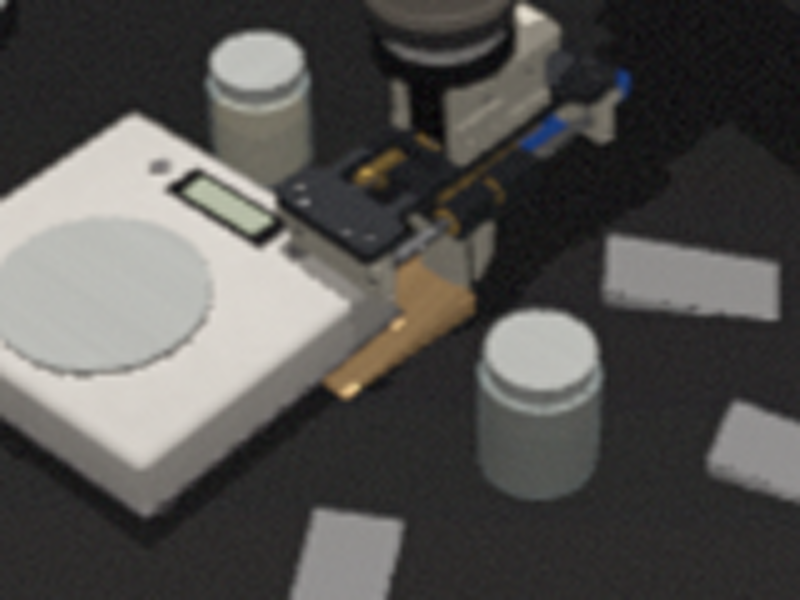

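```bash
python3 edge.py 10 335 212 512.5 218; python3 - <<'E'
from h import *
ims={n:cv2.imread(f"pics/s{n}.png") for n in (6,7,9,10)}
cv2.imwrite("pics/cmp.png",np.hstack([cv2.resize(ims[n][195:235,295:340],(360,320),interpolation=cv2.INTER_CUBIC)[:, :265] for n in (7,9,10)]))
ref=ims[7]
g=lambda i,b:cv2.cvtColor(i[b[1]:b[3],b[0]:b[2]],cv2.COLOR_BGR2GRAY)
for n in (6,9,10):
    # template thin corner
    t=cv2.resize(g(ref,(300,222,318,234)),None,fx=8,fy=8,interpolation=cv2.INTER_CUBIC); s=cv2.resize(g(ims[n],(294,216,324,240)),None,fx=8,fy=8,interpolation=cv2.INTER_CUBIC)
    r=cv2.matchTemplate(s,t,cv2.TM_CCOEFF_NORMED); _,m,_,l=cv2.minMaxLoc(r); print(n,'thin corner shift px',(np.array(l)/8-6),m)
    t=cv2.resize(g(ref,(215,200,275,256)),None,fx=8,fy=8,interpolation=cv2.INTER_CUBIC); s=cv2.resize(g(ims[n],(212,197,278,259)),None,fx=8,fy=8,interpolation=cv2.INTER_CUBIC)
    r=cv2.matchTemplate(s,t,cv2.TM_CCOEFF_NORMED); _,m,_,l=cv2.minMaxLoc(r); print(n,'balance shift px',(np.array(l)/8-3),m)
from cell import robot
c=robot.get_calibration("scene"); print(proj(c,[[.66,-.02,.002],[.665,-.02,.002]]))
E
```

```text
heelL [ 0.576  -0.0097] thinL [ 0.671  -0.0222] len 0.0958 yaw -7.49 heel mid [ 0.5731 -0.0315] foot along from heel 0.0766 foot left of axis -0.0005
6 thin corner shift px [ 3.75 -2.75] 0.9871852993965149
6 balance shift px [0. 0.] 0.9996568560600281
9 thin corner shift px [-0.375  0.125] 0.9848346710205078
9 balance shift px [0. 0.] 0.9997039437294006
10 thin corner shift px [-0.5   0.25] 0.9721192717552185
10 balance shift px [0. 0.] 0.999688446521759
[[311.63244282 227.24691784]
 [310.37344251 228.2613364 ]]
```

View pics/cmp.png

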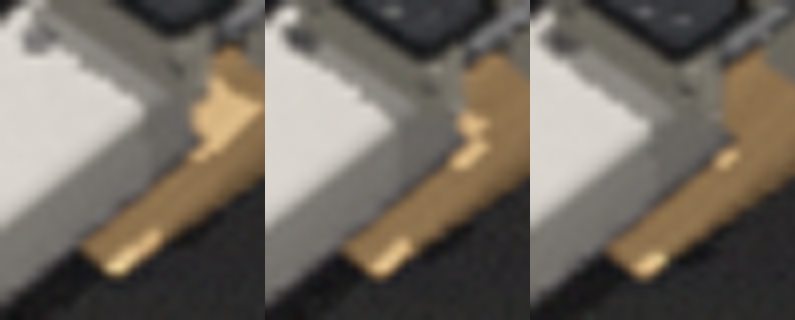

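>>> {"fn": "play_rows", "kwargs": {"moves": [[[0,-0.003,0,0,-1],[0,-0.006,0,0,-1],[0,-0.01,0,0,-1],[0,-0.01,0,0,-1],[-0.01,-0.008,0,0,-1],[-0.03,0,0,0,-1],[-0.035,0,0,0,-1],[-0.035,0,0,0,-1],[-0.01,0,0,0,-1],[0,0,0,0,-1]]]}}

```text
time: 17.85
tool_pos: [0.5318, -0.0298, 0.1393]
tool_rot: [-1.722, 1.512, 2.917]
contact_force: [0.2, -0.5, -1.1]
opening: 0.0006
```

```bash
python3 look.py 11; python3 plan.py .643 -.042 .11 -4.2 6
```

```text
t 17.85 pos [ 0.5318 -0.0298  0.1393] yyaw -4.16 F [ 0.24 -0.46 -1.07] op 0.0006
[0.1349, -0.0239, 0.0037] 0.34
t 17.95 pos [ 0.531  -0.0296  0.1374] yyaw -4.16 F [ 0.01  0.01 -0.77] op 0.0004
[0.0034, 0.019, 0.0007] 0.01
[0.0034, 0.019, 0.0007] 0.01
[0.0034, 0.019, 0.0007] 0.01
[0.0034, 0.019, 0.0007] 0.01
[0.0034, 0.019, 0.0007] 0.01
[0.0034, 0.019, 0.0007] 0.01
```

View pics/s11z.png

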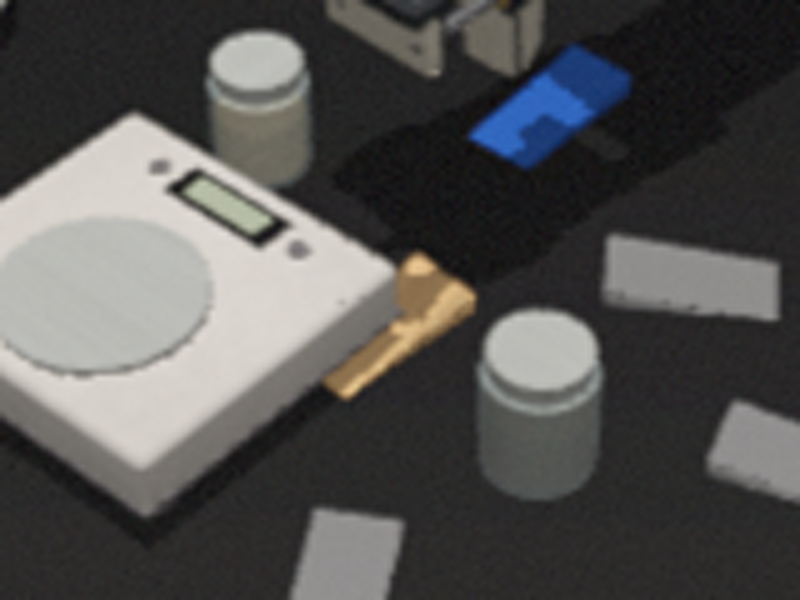

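View pics/w11.png

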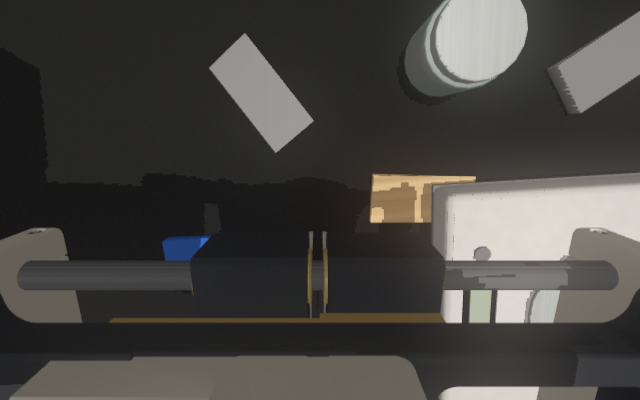

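>>> {"fn": "play_rows", "kwargs": {"moves": [[[0.004,0.018,0.001,0,-1],[0.004,0.018,0.001,0,-1],[0.004,0.018,0.001,0,-1],[0.004,0.018,0.001,0,-1],[0.004,0.018,0,0,-1],[0.003,0.013,0,0,-1],[0,0,0,0,-1],[0,0,0,0,-1],[0,0,0,0,-1],[0,0,0,0,-1]]]}}

```text
time: 18.95
tool_pos: [0.6241, -0.0392, 0.0896]
tool_rot: [-1.709, 1.479, 2.931]
contact_force: [-0.1, -0.7, 0.3]
opening: 0.0002
```

```bash
python3 plan.py .642 -.042 .072 -4.2 8; python3 - <<'E'
from h import *
from cell import robot
im=robot.read_camera("scene")[:,:,::-1];cv2.imwrite("pics/s12.png",im)
cv2.imwrite("pics/s12z.png",cv2.resize(im[140:260,230:390],(800,600),interpolation=cv2.INTER_CUBIC))
E
```

```text
t 18.95 pos [ 0.6241 -0.0392  0.0896] yyaw -4.15 F [-0.14 -0.71  0.25] op 0.0002
[0.002, 0.0025, 0.0002] 0.01
[0.002, 0.0025, 0.0002] 0.01
[0.002, 0.0025, 0.0002] 0.01
[0.002, 0.0025, 0.0002] 0.01
[0.002, 0.0025, 0.0002] 0.01
[0.002, 0.0025, 0.0002] 0.01
[0.002, 0.0025, 0.0002] 0.01
[0.002, 0.0025, 0.0002] 0.01
```

View pics/s12z.png

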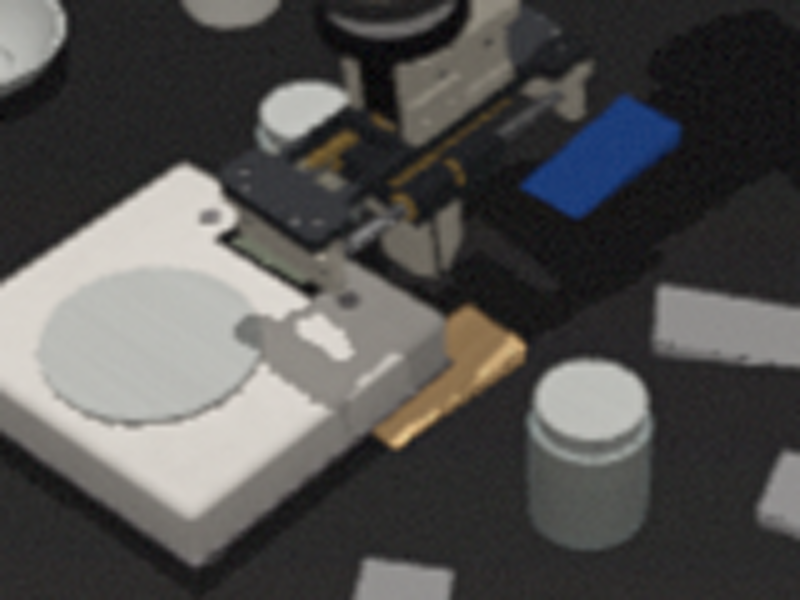

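>>> {"fn": "play_rows", "kwargs": {"moves": [[[0.002,0.003,0,0,-1],[0.002,0.003,0,0,-1],[0.002,0.003,0,0,-1],[0.002,0.003,0,0,-1],[0.002,0.003,0,0,-1],[0.002,0.002,0,0,-1],[0.001,0.001,0,0,-1],[0,0,0,0,-1],[0,0,0,0,-1],[0,0,0,0,-1]]]}}

```text
time: 20.0
tool_pos: [0.6423, -0.0404, 0.0748]
tool_rot: [-1.709, 1.481, 2.93]
contact_force: [-0.4, -0.2, -0.4]
opening: 0.0002
```

```bash
python3 plan.py .642 -.042 .066 -4.2 4; python3 - <<'E'
from h import *
from cell import robot
im=robot.read_camera("scene")[:,:,::-1];cv2.imwrite("pics/s13.png",im)
cv2.imwrite("pics/s13z.png",cv2.resize(im[140:260,230:390],(800,600),interpolation=cv2.INTER_CUBIC))
E
```

```text
t 20.0 pos [ 0.6423 -0.0404  0.0748] yyaw -4.15 F [-0.37 -0.22 -0.39] op 0.0002
[0.0022, 0.0002, 0.0004] 0.01
[0.0022, 0.0002, 0.0004] 0.01
[0.0022, 0.0002, 0.0004] 0.01
[0.0022, 0.0002, 0.0004] 0.01
```

View pics/s13z.png

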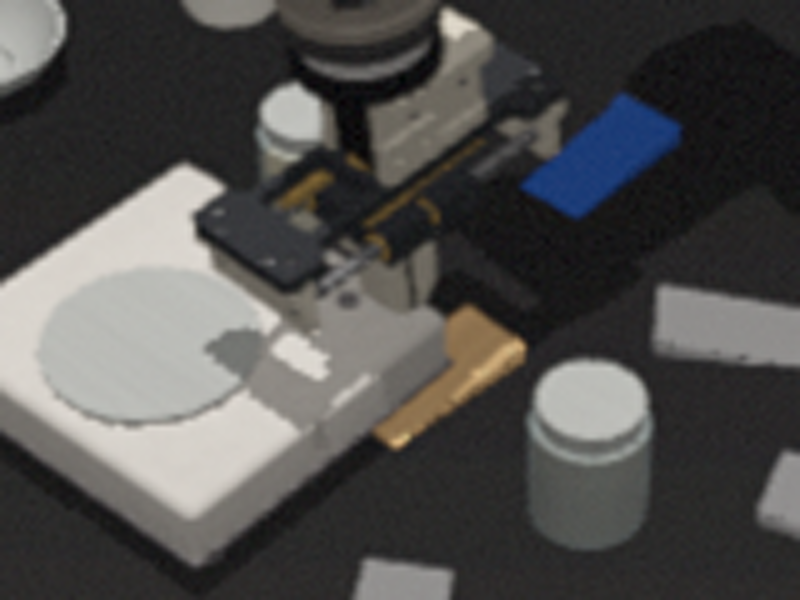

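>>> {"fn": "play_rows", "kwargs": {"moves": [[[0.0016,0.0002,0.0004,0,-1],[0.0016,0.0002,0.0004,0,-1],[0.0016,0.0002,0.0004,0,-1],[0.0014,0.0002,0,0,-1],[0.001,0.0001,0,0,-1],[0.001,0.0001,0,0,-1],[0.001,0.0001,0,0,-1],[0.001,0.0001,0,0,-1],[0.001,0.0001,0,0,-1],[0.001,0.0001,0,0,-1]]]}}

```text
time: 21.05
tool_pos: [0.6425, -0.0416, 0.065]
tool_rot: [-1.706, 1.482, 2.933]
contact_force: [-2.0, -0.4, 5.4]
opening: 0.0002
```

```bash
python3 plan.py .642 -.042 .066 -4.2 1
```

```text
t 21.05 pos [ 0.6425 -0.0416  0.065 ] yyaw -4.14 F [-2.04 -0.43  5.42] op 0.0002
[-0.001, -0.0006, 0.0004] 0.06
```

>>> {"fn": "play_rows", "kwargs": {"moves": [[[0.0015,0,0,0,-1],[0.002,0,0,0,-1],[0.0025,0,0,0,-1],[0.0025,0,0,0,-1],[0.0025,0,0,0,-1],[0.0025,0,0,0,-1],[0.0025,0,0,0,-1],[0.0025,0,0,0,-1],[0.0025,0,0,0,-1],[0.0025,0,0,0,-1]]]}}

```text
time: 22.05
tool_pos: [0.6425, -0.0416, 0.0646]
tool_rot: [-1.688, 1.496, 2.953]
contact_force: [-5.5, 1.6, 13.7]
opening: 0.0003
```

```bash
python3 plan.py .642 -.042 .066 -4.2 1;  python3 - <<'E'
from h import *
from cell import robot
im=robot.read_camera("scene")[:,:,::-1];cv2.imwrite("pics/s14.png",im)
E
```

```text
t 22.05 pos [ 0.6425 -0.0416  0.0646] yyaw -4.07 F [-5.48  1.62 13.72] op 0.0003
[-0.0013, -0.0006, 0.0004] 0.13
```

>>> {"fn": "play_rows", "kwargs": {"moves": [[[-0.003,0,0,0,-1],[-0.006,0,0,0,-1],[-0.015,0,0,0,-1],[-0.03,0,0,0,-1],[-0.04,0,0,0,-1],[-0.04,-0.01,0,0,-1],[-0.03,-0.03,0,0,-1],[0,-0.03,0,0,-1],[0,-0.03,0,0,-1],[0,0,0,0,-1]]]}}

```text
time: 23.1
tool_pos: [0.553, -0.0367, 0.2432]
tool_rot: [-1.688, 1.496, 2.953]
contact_force: [-0.9, -0.4, -0.0]
opening: 0.0007
```

```bash
python3 look.py 15; python3 - <<'E'
from h import *
ims={n:cv2.imread(f"pics/s{n}.png") for n in (7,11,14,15)}; o=cv2.imread("pics/scene0.png")
g=lambda i,b:cv2.cvtColor(i[b[1]:b[3],b[0]:b[2]],cv2.COLOR_BGR2GRAY)
for n in (11,14,15):
  for nm,(a,b) in {'bal':((215,200,275,256),3),'thin':((300,222,318,234),6),'jarL':((335,208,362,250),3),'jarN':((280,158,305,188),3)}.items():
    t=cv2.resize(g(ims[7],a),None,fx=8,fy=8,interpolation=cv2.INTER_CUBIC); s=cv2.resize(g(ims[n],(a[0]-b,a[1]-b,a[2]+b,a[3]+b)),None,fx=8,fy=8,interpolation=cv2.INTER_CUBIC)
    _,m,_,l=cv2.minMaxLoc(cv2.matchTemplate(s,t,cv2.TM_CCOEFF_NORMED)); print(n,nm,np.array(l)/8-b,round(m,3))
E
```

```text
t 23.1 pos [ 0.553  -0.0367  0.2432] yyaw -4.06 F [-0.86 -0.39 -0.02] op 0.0007
[0.2405, -0.0357, -0.0008] 0.44
11 bal [0. 0.] 1.0
11 thin [-0.25  0.25] 0.969
11 jarL [0. 0.] 0.998
11 jarN [0. 0.] 0.995
14 bal [-0.125  0.   ] 0.998
14 thin [-0.5    0.375] 0.976
14 jarL [0. 0.] 0.998
14 jarN [-2.375  3.   ] 0.611
15 bal [0. 0.] 1.0
15 thin [-0.25  0.25] 0.969
15 jarL [0. 0.] 0.998
15 jarN [0. 0.] 0.991
```

View pics/s15z.png

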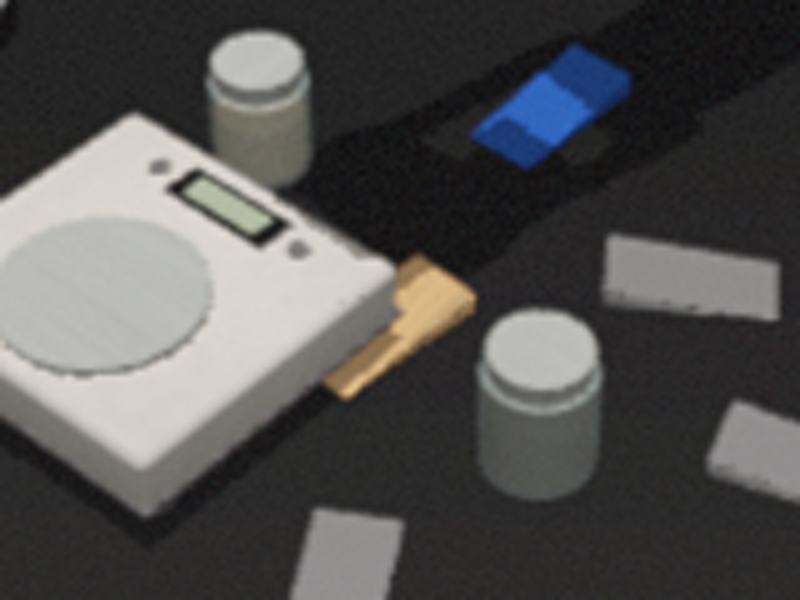

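View pics/w15.png

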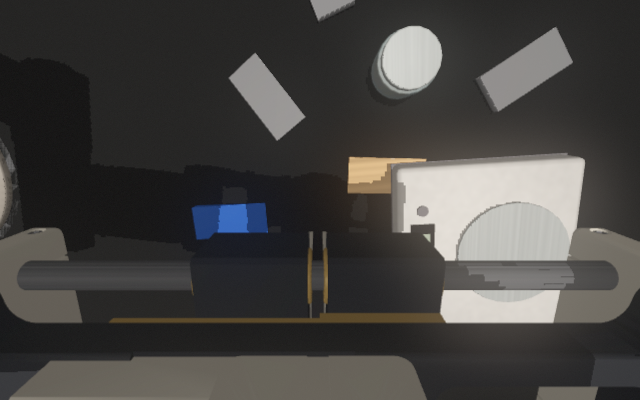

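```bash
python3 -c "
from cell import robot
print(robot.hand_in())"
```

```text
the job is handed in; nothing more can be done
None
```

I pushed the wooden wedge under the front-left foot until it was snug, pressed the corner to test it, drew the hand clear and handed the job in at about 23 s.

**Pushing the wedge:** I used closed fingertips on the heel. I steered it first, because it pointed about 10° off and the foot was 11 mm to the left of its centre line. At the end the foot was within about 1.5 mm of that line. The push reached about 7 N, an estimated 2.5–3.5 mm past first contact. I let go and the wedge stayed put.

**Press test:** I pressed the top of the balance at that corner with about 13.7 N. Going from 5.4 N to 13.7 N the fingertip sank only about 0.4 mm, and part of that was the tool tilting. The corner no longer dips.

**Final pictures:** The balance, wedge, left jar and near jar stood where they were before the press, to within about a quarter of a pixel. I did not check the other bystanders, but the arm stayed away from them.

**Checks that were less clean:**
- **Tool tilt:** the tool tilted by up to about 5° while pushing and moving, and I could not correct it. By the stated gripper dimensions its body stayed clear of the balance.
- **Push force:** the fingers also pressed the heel down with 2–6 N, so the push that reached the foot was probably nearer 5–6 N than 7. That is at the low end of snug.
- **Press side force:** the press also pushed the balance about 5 N sideways, but it did not move.
- **Level:** I judged it only from the balance not shifting in the pictures, which would not show a very small tilt. I did not measure the load on the foot directly.

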